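Restock the drops cabinet in the eye clinic

TASK

Pick up the spectacle case lying in the way of the drops cabinet's door and lay it flat on the dark mat. Then press the door in at its blue-bordered square until the spring catch lets go and it swings open by itself, put the used red-capped bottle from the door's rack into the yellow bin, and stand every green-capped bottle from the table upright in that rack. Finally push the door gently shut until the catch holds it flush, without disturbing the mug, the eye model or the penlight.

Things in the scene. Friction and masses are not known exactly. Their poses are not given: they have to be found in the camera images.
- cabinet: Drops cabinet, off-white box fixed on the table, 262 mm wide (y), 160 deep (x), 202 high; origin under its centre, front towards -x: the door, no handle. Hinge line at x -73, y +120 mm. Side walls end flush with the door's outer face; the top panel begins 16 mm behind the door and 16 mm above its top, so fingers pointing down can push the door in. The opening door sweeps 240 mm around the hinge.
- door_hinge (a point): On the door's vertical hinge line, 178 mm above the table, level with the door's top edge; turns with the door: +x goes from the outer to the inner face (into the cabinet when shut), -y along the door from hinge to free edge, z up. Panel 14 mm thick (outer face x = -7 mm, inner +7), 4 to 240 mm from the hinge, 14 to 178 mm above the table.
- door_pad (a point): Centre of the square to press: off-white with a blue border, 44 mm, on the door's outer face, 180 mm from the hinge line, 154 mm above the table. Axes as door_hinge; press along +x. The catch lets go about 9 mm in (joint -0.05; 9 to 12 N); press to about -0.06, then take the fingers away at once so that the door can swing out and the fingers are not in its way.
- door (a joint): Door angle, rad: 0 shut on the catch, grows opening (clockwise from above) to its stop at 1.45; negative pressed in, hard stop -0.07. A spring (0.49 N m shut, 0.23 open) swings it fully open in 3 s. To shut, push the outer face in slowly (below 0.5 rad/s) to -0.005 to -0.03 (4 to 7 N at 170 mm from the hinge): the catch holds, it settles at 0. Past -0.045 it lets go and reopens; shut it again.
- rack (a point): Centre of the inner floor of the open-topped rack on the door's inner side, 85 mm above the table; axes as door_hinge. Inside 44 mm (x) by 160 (y), walls 42 high, 4 thick, blue, the one away from the door clear. This point is 98 mm from the hinge line, 57 mm from the door's inner face; the door's top edge is 93 mm above it. Swings out with the door; reached from above when open.
- bottle0: Green-capped white drops bottle with a pale green band, a straight cylinder 32 mm in diameter, 104 mm tall, about 90 g; origin at the centre of its underside, z up its axis. Starts upright on the table. Two or three of the four bottles are present.
- bottle1: Green-capped white drops bottle with a pale green band, a straight cylinder 32 mm in diameter, 104 mm tall, about 90 g; origin at the centre of its underside, z up its axis. Starts upright on the table. Two or three of the four bottles are present.
- bottle2: Green-capped white drops bottle with a pale green band, a straight cylinder 32 mm in diameter, 104 mm tall, about 90 g; origin at the centre of its underside, z up its axis. Starts upright on the table. Two or three of the four bottles are present.
- bottle3: Green-capped white drops bottle with a pale green band, a straight cylinder 32 mm in diameter, 104 mm tall, about 90 g; origin at the centre of its underside, z up its axis. Starts upright on the table. Two or three of the four bottles are present.
- old_bottle: Used bottle: red cap, orange band; same shape and origin as the others (32 mm diameter, 104 mm tall). Starts upright in the rack inside the shut cabinet.
- case: Hard blue spectacle case with a steel seam, a rounded bar 150 mm (its x) by 52 mm (its y) by 40 mm high, 150 g; origin at the centre of its underside. Starts on the table in the way of the door's swing.
- mat: Dark grey flat mat fixed on the table, 130 mm (x) by 230 mm (y), 3 mm thick; origin at the centre of its underside.
- bin: Yellow open bin fixed on the table, 130 by 130 mm outside, 60 mm high, walls and floor 4 mm; origin at the centre of its underside.
- mug: Bystander: white mug, 80 mm wide, 90 mm tall; origin at the centre of its underside. Leave alone.
- eye_model: Bystander: white model eyeball, 54 mm, on a black foot, 91 mm tall; origin at the centre of its underside. Leave alone.
- penlight: Bystander: aluminium penlight with a black head, 130 mm long, lying flat; origin under its centre. Leave alone.

How it is judged:
By the outcome, as a careful person would: the job done as asked, in the order asked, and still so for the second after the job is handed in, with the robot touching nothing.
Of bottle0, bottle1, bottle2, bottle3 only 2 to 3 are there at a start; the rules pass over those that are not, and their reading is None.
At some moment in a run one of case may be knocked a few centimetres aside while the robot is not near it.
It also fails if it takes over 210 s, if anything falls off the work surface, if the arm or the gripper's body presses on something with over 40 N, if the wrist force passes 120 N, or if a joint passes its speed limit or range.

ROBOT

A 6-joint arm with a two-finger parallel gripper is mounted at the origin on the work surface. World frame = base frame: x ahead of the robot, y to its left, z up, the work surface at z = 0. Lengths are in m, angles in rad, forces in N, time in s.
With the tool pointing down it reaches from about 0.3 to 0.95 m from the base axis. Payload 3.1 kg.
Tool frame: the origin (TCP) lies between the finger pads; the fingertips stand 11 mm ahead of it and the grasp point (between the pads) lies 8 mm behind it (bot.tips_ahead is the distance from the TCP to the fingertips, in m); z points along the fingers, y is the direction in which the jaws open and shut (so a half turn about z gives the same grasp; the last joint's range is limited). The gripper opens to 85 mm and grips with 20 to 120 N. Pads are 22 mm wide; open, the fingers measure 114 mm over their backs; the gripper's body (76 mm by 85 mm) begins 54 mm behind the grasp point. The pads swing forward as they close: fully open they stand 13 mm farther back than shut.
Start: joints at [1.246, 0.308, 1.634, -0, 1.2, -0.07], TCP at [0.158, 0.605, 0.242] pointing down, gripper open.
Joint ranges: [-3.06, 3.06], [-0.79, 1.96], [0.05, 2.63], [-1.19, 4.34], [0.05, 2.64], [-2.94, 2.94]. Speed limits (rad/s): [2.79, 2.79, 3.14, 3.14, 3.14, 3.14].

INTERFACE

Orientations are given as a rotation vector (axis times angle).
In Python, from plant import bot, cams, ticket gives the robot as it stands.
- The arm moves only by the tool servo_tool, never from a script. Its argument "moves" is one flat list of numbers, 4 for each row, row after row: the shift along the tool's x, y, z in mm, then the turn about the tool's z in degrees. In form: [x, y, z, spin, x, y, z, spin, ...]. A call has exactly 8 rows; each row is the pose to reach, as a shift and turn from the pose commanded when the call began, along the tool's axes at that moment; what a row does not reach only later rows make up. A row lasts 1/10 s, in which the tool goes at most 50 mm and 8.59 degrees, less where a joint would pass 70% of its speed; a pose out of reach is approached as far as the arm can. A call with a gripper value outside its range is refused whole. "claw" is the opening, from 0 (shut) to 1 (fully open), set as the call begins (left out, the last holds). The fingers move at their own pace and stop on an object; the grip force is fixed at half the most. Time passes only in rows, so rows that repeat a pose let the fingers close, or fill a call up. It gives the time, the measured TCP pose, the force and the opening at its end, in the units of the state.
- bot.read_state(): the state, without advancing time (a new reading comes with each control period).
- cams.capture(name): name is "side" or "top" or "wrist"; returns the picture (480x640x3 uint8, blue, green, red); there is no depth.
- cams.get_calibration(name): a dict with "mtx" (3x3 intrinsics, pixels), "k1" (the pictures are not rectified: a ray, as slopes to the right and down, at radius r is drawn at 1 + k1 r^2 times it, then the intrinsics apply), "world_from_camera" (4x4, takes a point from camera to world coordinates); the wrist camera has in their place "tool_from_camera" (4x4, takes a point from camera to tool coordinates, whose origin is the TCP and whose axes are the flange's). Camera axes: x right, y up, looking along -z (the intrinsics and any distortion apply to the point x, -y, -z); pixel columns grow to the right and rows downward; lengths in m; the calibration is good to about 2 mm. A picture is of the moment at which its call begins: read the wrist's pose just before it. get_calibration takes no time and is no camera call.
- ticket.job_done(): hands the job in, once; it reports no verdict.
The state is a dict: "time_s": time; "qpos": joint angles; "qvel": joint speeds; "effort": joint torques, N m; "tcp_pos": TCP position; "orientation": TCP orientation; "ft_force": force on the tool from outside, world axes, zero at the start; "ft_torque": the same for the moment, N m; "gripper_width": finger opening in m.
Only numpy, scipy, OpenCV 4.12 (cv2) and the standard library are available. Lean on these libraries where they do the work, as an engineer would, in place of code of your own. Each camera call takes 0.05 s, during which the arm holds its last target.

## Working session

There is one attempt and no reset: what is moved stays moved. The work goes in short steps, Python scripts to look and compute and a tool call to move; the robot and the scene stay as the last step left them, time stands still between calls to the robot, and variables do not carry over. Pictures are saved under pics/ and viewed, and the job is handed in when it is done.

Besides the shell and the picture viewer there is one more tool, called after "Emit:" as name(argument=value, ...) on one line, values as JSON. servo_tool: Moves the arm, as the interface text tells. Its arguments: {"type":"object","properties":{"moves":{"type":"array"},"claw":{"type":"number"}},"required":["moves"]}

```bash
ls; mkdir -p pics
python3 - <<'E'
from plant import bot,cams,ticket
import cv2
s=bot.read_state();print(s)
for n in ["side","top","wrist"]:
    cv2.imwrite(f"pics/{n}0.png",cams.capture(n)); print(n,cams.get_calibration(n))
print(bot.tips_ahead)
E
```

```text
pics
{'time_s': 0.0, 'qpos': array([ 1.24633625e+00,  3.09035599e-01,  1.63520822e+00,  1.29736690e-05,
        1.19972524e+00, -6.97020429e-02]), 'qvel': array([-0.00105111, -0.00035123,  0.00062728, -0.00064407,  0.00014584,
       -0.00136181]), 'effort': array([ 3.44894033e-04, -4.15256846e+01, -2.76665998e+01,  8.88686168e-05,
        1.04155738e-02, -5.09534004e-06]), 'tcp_pos': array([0.15727003, 0.60404522, 0.2410177 ]), 'orientation': array([-0.39903816, -3.11566392,  0.00365631]), 'ft_force': array([-0.1387472 ,  0.86952218,  0.51184805]), 'ft_torque': array([-0.00568092, -0.03240389,  0.07324096]), 'gripper_width': 0.08540103622045235}
side {'mtx': array([[474.50364595,   0.        , 310.66770373],
       [  0.        , 474.50364595, 236.74564853],
       [  0.        ,   0.        ,   1.        ]]), 'k1': 0.018559590832533276, 'world_from_camera': array([[ 0.78242292,  0.38246715, -0.49146033,  0.05627842],
       [-0.62261598,  0.4966469 , -0.60472406, -0.68113476],
       [ 0.01279516,  0.77914102,  0.62671808,  0.81039378],
       [ 0.        ,  0.        ,  0.        
[... 344 characters left out ...]
.00183827],
       [ 0.00622683,  0.16342959,  0.98653535,  1.21730151],
       [ 0.        ,  0.        ,  0.        ,  1.        ]])}
wrist {'mtx': array([[375.12713046,   0.        , 320.21624258],
       [  0.        , 375.12713046, 232.28316894],
       [  0.        ,   0.        ,   1.        ]]), 'k1': 0.020708666427386058, 'tool_from_camera': array([[ 3.44900188e-04,  9.57322277e-01,  2.89022384e-01,
         7.39791662e-02],
       [ 9.99999895e-01, -2.43289878e-04, -3.87490167e-04,
         8.30809328e-04],
       [-3.00636749e-04,  2.89022488e-01, -9.57322261e-01,
        -1.31706422e-01],
       [ 0.00000000e+00,  0.00000000e+00,  0.00000000e+00,
         1.00000000e+00]])}
0.011
```

View pics/top0.png

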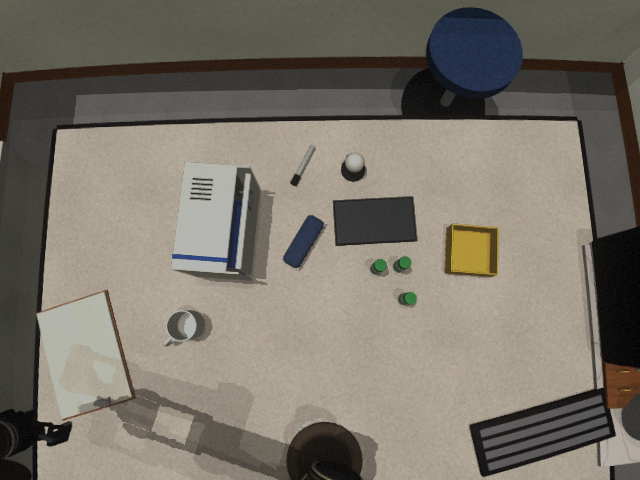

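View pics/side0.png

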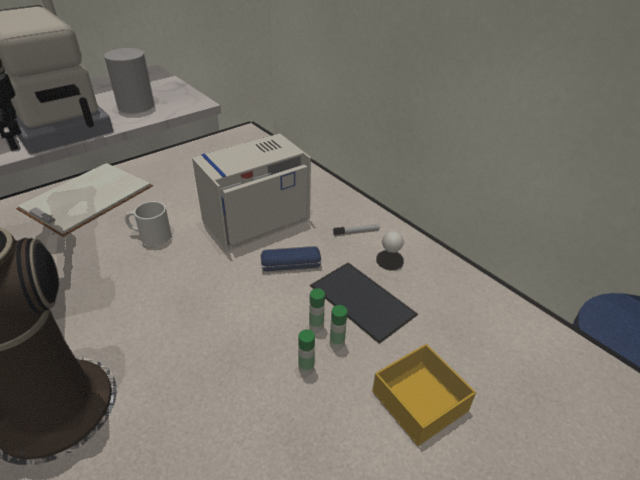

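View pics/wrist0.png

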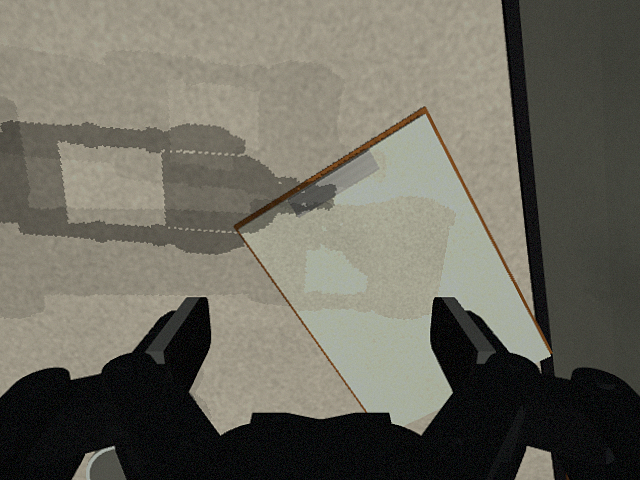

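```bash
cat > h.py <<'E'
import numpy as np,cv2
from scipy.spatial.transform import Rotation as R
from plant import bot,cams,ticket
def tcp():
    s=bot.read_state();T=np.eye(4);T[:3,:3]=R.from_rotvec(s['orientation']).as_matrix();T[:3,3]=s['tcp_pos'];return T
def pose(c,T=None):
    k=cams.get_calibration(c)
    if c=='wrist': return (tcp() if T is None else T)@k['tool_from_camera'],k
    return k['world_from_camera'],k
def proj(c,P,T=None):
    W,k=pose(c,T);P=np.atleast_2d(P)
    q=(P-W[:3,3])@W[:3,:3];s=np.c_[q[:,0]/-q[:,2],q[:,1]/q[:,2]]
    s=s*(1+k['k1']*(s**2).sum(1,keepdims=True))
    return s@np.diag([k['mtx'][0,0],k['mtx'][1,1]])+k['mtx'][:2,2]
def ray(c,uv,T=None):
    W,k=pose(c,T);d=(np.array(uv,float)-k['mtx'][:2,2])/k['mtx'][0,0];s=d.copy()
    for _ in range(20): s=d/(1+k['k1']*(s@s))
    v=W[:3,:3]@np.array([s[0],-s[1],-1]);return W[:3,3],v
def atz(c,uv,z,T=None):
    o,v=ray(c,uv,T);return o+v*(z-o[2])/v[2]
def tri(obs):
    A=np.zeros((3,3));b=np.zeros(3)
    for c,uv,*T in obs:
        o,v=ray(c,uv,*T);v=v/np.linalg.norm(v);M=np.eye(3)-np.outer(v,v);A+=M;b+=M@o
    return np.linalg.solve(A,b)
def crop(img,u0,v0,u1,v1,f,name):
    cv2.imwrite(name,cv2.resize(img[v0:v1,u0:u1],None,fx=f,fy=f,interpolation=cv2.INTER_CUBIC))
def go(target,yaw=None,T=None):
    """shift in tool axes (mm) from measured pose to world target; yaw = desired heading of tool y axis, deg in world (mod 180)"""
    T=tcp() if T is None else T
    d=T[:3,:3].T@(np.array(target)-T[:3,3])*1000
    o=[*d.round(1)]
    if yaw is not None:
        a=np.degrees(np.arctan2(T[1,1],T[0,1]));o.append(round(float(-(((yaw-a)+90)%180-90)),1))
    return o
E
python3 - <<'E'
from h import *
t=cv2.imread('pics/top0.png');s=cv2.imread('pics/side0.png')
crop(t,160,140,320,290,5,'pics/a.png');crop(t,280,180,520,320,3.3,'pics/b.png');crop(s,180,120,420,280,3.3,'pics/c.png');crop(s,280,220,480,440,2.7,'pics/d.png')
E
```

```text
(no output)
```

View pics/a.png

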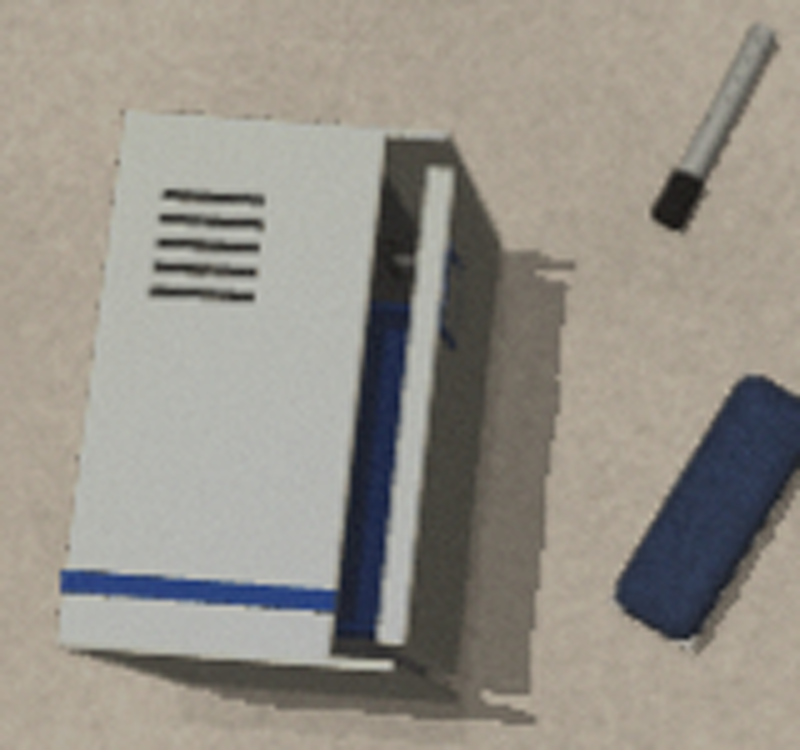

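View pics/b.png

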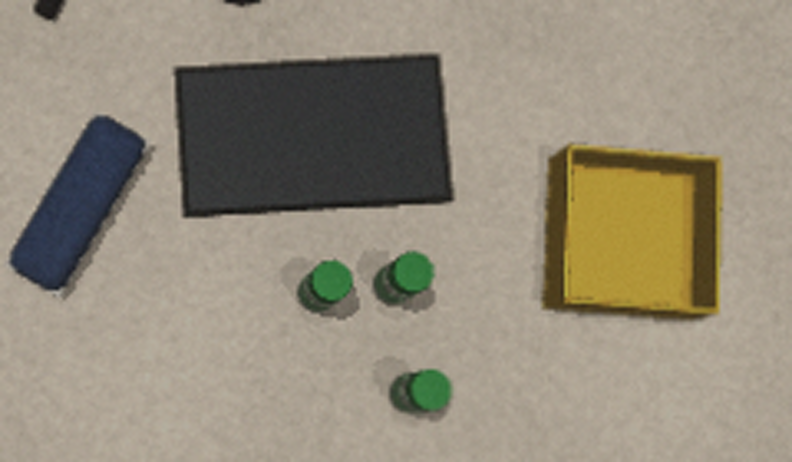

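View pics/c.png

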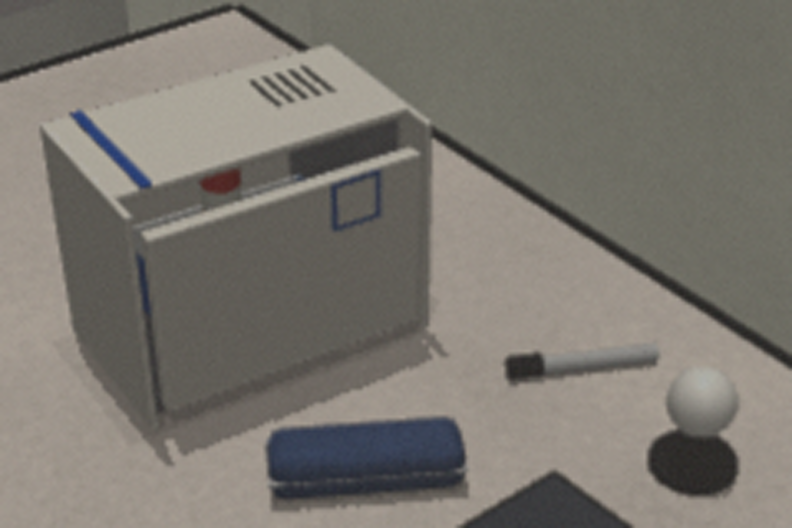

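View pics/d.png

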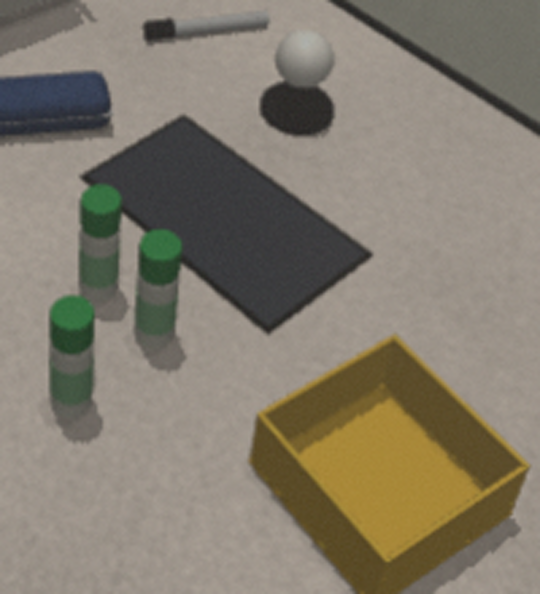

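Run:
```python
from h import *
np.set_printoptions(precision=4,suppress=True)
b=lambda u,v:(u/3.3+280,v/3.3+180); a=lambda u,v:(u/5+160,v/5+140)
d=lambda u,v:(u/2.7+280,v/2.7+220); c=lambda u,v:(u/3.3+180,v/3.3+120)
print('cab')
C=[atz('top',a(*p),.202) for p in [(126,112),(60,648),(450,135),(393,668)]]
for p in C:print(p)
print(np.linalg.norm(C[0]-C[1]),np.linalg.norm(C[0]-C[2]),np.linalg.norm(C[1]-C[3]))
print('cab side', [atz('side',c(*p),.202) for p in [(332,45),(42,128),(430,122),(130,222)]])
print('door top', [atz('top',a(*p),.178) for p in [(453,168),(404,645)]])
print('pad tri',tri([('side',c(356,201))]+[('top',a(447,295))]))
for p,q in [((331,281),(101,197)),((411,272),(161,243)),((431,390),(72,311))]:
    print('bot',atz('top',b(*p),.104),atz('side',d(*q),.104))
print('case'); 
for p in [(104,116),(146,140),(12,262),(52,290)]: print(atz('top',b(*p),.02))
print('caseside',[atz('side',c(*p),0.02) for p in [(270,465),(464,465)]])
print('mat',[atz('top',b(*p),.003) for p in [(176,68),(439,56),(452,200),(185,215)]])
print('bin',[atz('top',b(*p),.06) for p in [(570,147),(720,157),(718,312),(565,303)]])
print('eye', atz('top',(353.5,170),0.0),'pen',atz('top',(295,182),.01),atz('top',(313,147),.01),'mug',atz('top',(183,325),.09))
```

```text
cab
[0.7528 0.3247 0.202 ]
[0.4924 0.3466 0.202 ]
[0.737  0.1661 0.202 ]
[0.4808 0.19   0.202 ]
0.26129047081124157 0.15939035360038536 0.15700754514912826
cab side [array([0.7531, 0.3169, 0.202 ]), array([0.4925, 0.3375, 0.202 ]), array([0.7375, 0.1639, 0.202 ]), array([0.4792, 0.1805, 0.202 ])]
door top [array([0.7282, 0.1683, 0.178 ]), array([0.4938, 0.1893, 0.178 ])]
pad tri [0.672  0.1749 0.1488]
bot [ 0.5047 -0.1511  0.104 ] [ 0.5056 -0.1534  0.104 ]
bot [ 0.5104 -0.2133  0.104 ] [ 0.5109 -0.2171  0.104 ]
bot [ 0.4196 -0.2246  0.104 ] [ 0.4197 -0.2268  0.104 ]
case
[0.6562 0.0229 0.02  ]
[ 0.635 -0.012  0.02 ]
[0.5342 0.1008 0.02  ]
[0.5104 0.0679 0.02  ]
caseside [array([0.5197, 0.0806, 0.02  ]), array([ 0.6358, -0.0091,  0.02  ])]
mat [array([ 0.7011, -0.0391,  0.003 ]), array([ 0.7082, -0.2666,  0.003 ]), array([ 0.5821, -0.2709,  0.003 ]), array([ 0.5735, -0.0438,  0.003 ])]
bin [array([ 0.6152, -0.3582,  0.06  ]), array([ 0.6048, -0.4841,  0.06  ]), array([ 0.4773, -0.4719,  0.06  ]), array([ 0.4876, -0.3456,  0.06  ])]
eye [ 0.7916 -0.0994  0.    ] pen [0.7556 0.0686 0.01  ] [0.8596 0.016  0.01  ] mug [0.3622 0.3522 0.09  ]
```

Run:
```python
from h import *
print(go([.36,.25,.28],57));print(go([.53,.02,.24],57))
```

```text
[np.float64(-285.4), np.float64(-291.8), np.float64(-38.2), 18.4]
[np.float64(-507.9), np.float64(-471.4), np.float64(2.1), 18.4]
```

Emit:
servo_tool(moves=[-35,-36,-20,2,-70,-72,-38,5,-105,-108,-40,8,-140,-144,-40,10,-175,-180,-40,13,-210,-216,-40,15,-245,-252,-40,17,-280,-288,-40,18.4])

```text
time_s: 0.95
tcp_pos: [0.3522, 0.2609, 0.2822]
orientation: [0.893, 3.012, 0.0]
ft_force: [2.9, -0.5, 0.8]
gripper_width: 0.0856
```

Run:
```python
from h import *
print(tcp().round(3).tolist(),go([.53,.02,.24],57))
```

```text
[[-0.838, 0.545, 0.0, 0.352], [0.545, 0.838, 0.0, 0.261], [-0.0, 0.0, -1.0, 0.282], [0.0, 0.0, 0.0, 1.0]] [np.float64(-280.4), np.float64(-105.0), np.float64(42.2), -0.0]
```

Emit:
servo_tool(moves=[-47,-17,7,0,-93,-35,14,0,-140,-52,21,0,-186,-70,28,0,-233,-87,35,0,-280,-105,42,0,-280,-105,42,0,-280,-105,42,0])

```text
time_s: 1.75
tcp_pos: [0.5293, 0.0212, 0.2394]
orientation: [-0.896, -3.009, 0.0]
ft_force: [-0.3, 0.7, -0.1]
gripper_width: 0.0855
```

Run:
```python
from h import *
T=tcp();cv2.imwrite('pics/w1.png',cams.capture('wrist'));np.save('w1.npy',T);print(T[:3,3])
```

```text
[0.52926743 0.02123559 0.23941008]
```

View pics/w1.png

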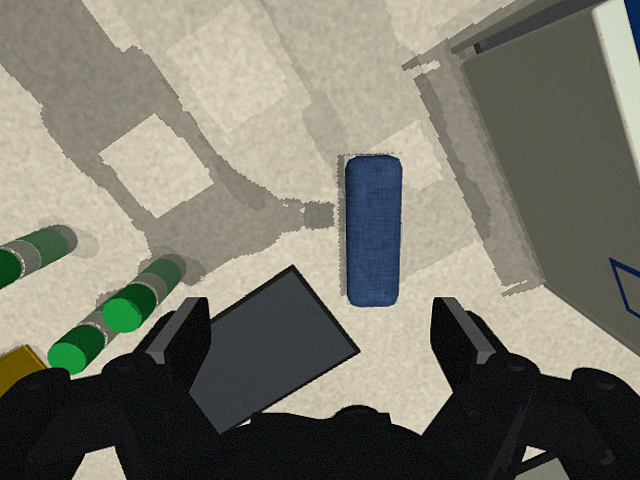

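Run:
```python
from h import *
T=np.load('w1.npy')
P=[atz('wrist',p,.028,T) for p in [(347,160),(402,160),(346,300),(399,300)]]
print(np.array(P).round(4), np.mean(P,0).round(4), np.linalg.norm(P[0]-P[1]))
print(atz('wrist',(373.5,230),.04,T))
d=(P[0]+P[1]-P[2]-P[3]);print(np.degrees(np.arctan2(d[1],d[0])))
print(go([.5845,.0430,.14],57),go([.5845,.043,.016],57))
```

```text
[[ 0.51    0.0635  0.028 ]
 [ 0.5371  0.1049  0.028 ]
 [ 0.6277 -0.0112  0.028 ]
 [ 0.6569  0.0335  0.028 ]] [0.5829 0.0477 0.028 ] 0.0495632295918274
[0.57574749 0.05019589 0.04      ]
148.40555695170733
[np.float64(-35.6), np.float64(47.8), np.float64(99.6), -0.1] [np.float64(-35.9), np.float64(47.9), np.float64(223.6), -0.1]
```

Emit:
servo_tool(moves=[-10,15,30,0,-20,30,60,-1,-30,47,100,-1,-34,49,140,-1,-34,49,180,-1,-34,49,215,-1,-34,49,224,-1,-34,49,224,-1])

```text
time_s: 2.6
tcp_pos: [0.5826, 0.0462, 0.0151]
orientation: [-0.862, -3.017, 0.001]
ft_force: [-0.4, -0.3, 0.1]
gripper_width: 0.0855
```

Emit:
servo_tool(moves=[0,0,0,0,0,0,0,0,0,0,0,0,0,0,0,0,0,0,0,0,0,0,0,0,0,0,0,0,0,0,0,0], claw=0.3)

```text
time_s: 3.4
tcp_pos: [0.5872, 0.0449, 0.0192]
orientation: [0.865, 3.015, 0.002]
ft_force: [-0.1, 1.3, 6.6]
gripper_width: 0.0513
```

Emit:
servo_tool(moves=[0,0,-15,0,0,0,-40,0,0,0,-70,0,0,0,-100,0,0,0,-120,0,0,0,-130,0,0,0,-130,0,0,0,-130,0])

```text
time_s: 4.2
tcp_pos: [0.5838, 0.0448, 0.1457]
orientation: [-0.866, -3.019, 0.001]
ft_force: [-0.1, 0.8, -1.2]
gripper_width: 0.0511
```

Run:
```python
from h import *
T=tcp();print(T[:3,3],bot.read_state()['gripper_width'])
cv2.imwrite('pics/s2.png',cams.capture('side')[80:330,150:450]);cv2.imwrite('pics/w2.png',cams.capture('wrist'))
print(go([.645,-.155,.12],2),go([.645,-.155,.025],2))
```

```text
[0.5838481  0.04475544 0.14569932] 0.0510849279331346
[np.float64(-158.3), np.float64(-136.6), np.float64(24.4), 56.0] [np.float64(-158.6), np.float64(-136.5), np.float64(119.4), 56.0]
```

View pics/s2.png

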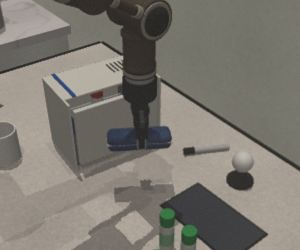

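View pics/w2.png

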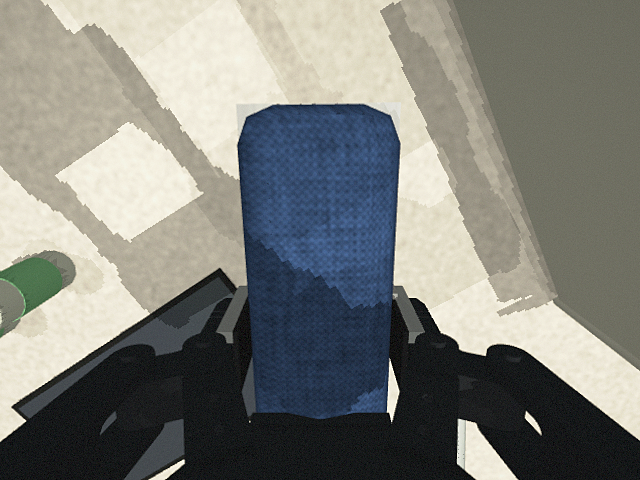

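Emit:
servo_tool(moves=[-20,-17,0,8,-40,-34,0,16,-60,-51,0,24,-80,-68,0,32,-100,-85,0,40,-120,-103,0,48,-145,-125,10,56,-158,-137,24,56])

```text
time_s: 5.1
tcp_pos: [0.6468, -0.1576, 0.1214]
orientation: [2.186, 2.255, -0.0]
ft_force: [0.5, -0.2, -0.4]
gripper_width: 0.0511
```

Run:
```python
from h import *
print(go([.645,-.155,.023],2),tcp()[:3,3])
```

```text
[np.float64(2.8), np.float64(-1.7), np.float64(98.4), -0.2] [ 0.64675723 -0.15762839  0.12139398]
```

Emit:
servo_tool(moves=[0,0,20,0,0,0,45,0,0,0,65,0,0,0,80,0,0,0,90,0,0,0,95,0,0,0,97,0,0,0,97,0])

```text
time_s: 5.9
tcp_pos: [0.6466, -0.1551, 0.0258]
orientation: [2.181, 2.259, 0.001]
ft_force: [-0.3, 0.2, -1.8]
gripper_width: 0.0508
```

Emit:
servo_tool(moves=[0,0,0,0,0,0,0,0,0,0,0,0,0,0,0,0,0,0,0,0,0,0,-15,0,0,0,-50,0,0,0,-100,0], claw=1)

```text
time_s: 6.7
tcp_pos: [0.6434, -0.1543, 0.1237]
orientation: [-2.178, -2.255, 0.005]
ft_force: [0.4, 0.2, -0.1]
gripper_width: 0.0856
```

Run:
```python
from h import *
cv2.imwrite('pics/t3.png',cams.capture('top')[130:330,150:520]);cv2.imwrite('pics/w3.png',cams.capture('wrist'));s=cams.capture('side');crop(s,180,120,480,345,2.6,'pics/s3.png')
```

```text
(no output)
```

View pics/s3.png

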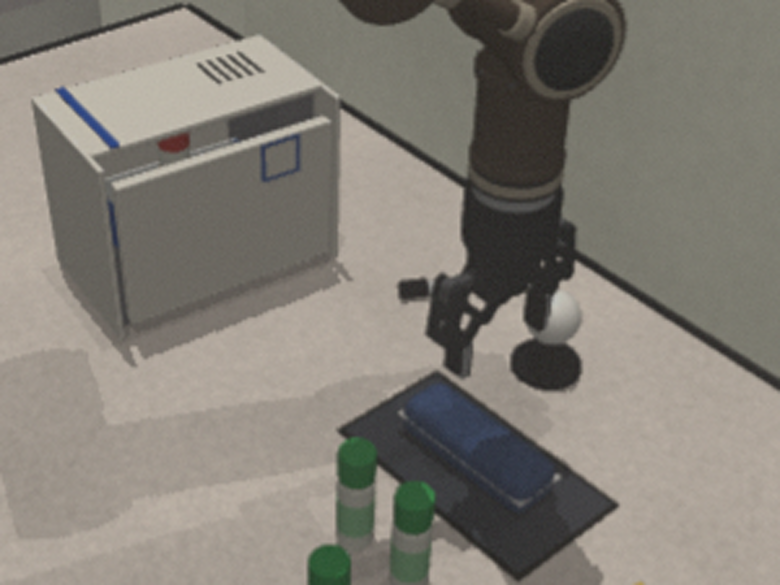

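View pics/w3.png

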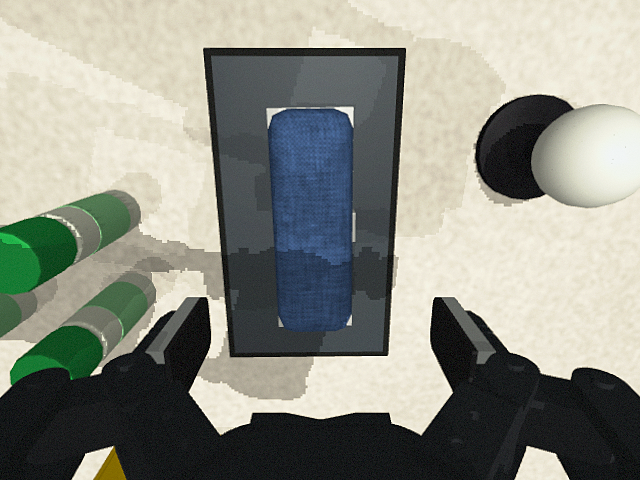

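Run:
```python
from h import *
print(go([.665,.118,.152],-4.8),tcp()[:3,3])
```

```text
[np.float64(273.6), np.float64(24.4), np.float64(-20.7), 6.8] [ 0.65038248 -0.15640192  0.13207503]
```

Emit:
servo_tool(moves=[30,2,-25,1,75,6,-27,3,120,10,-27,5,165,14,-27,6.8,205,18,-27,6.8,240,22,-27,6.8,265,24,-27,6.8,272,24,-27,6.8], claw=0)

```text
time_s: 7.65
tcp_pos: [0.6597, 0.1205, 0.1516]
orientation: [-2.308, -2.129, 0.001]
ft_force: [0.7, -0.9, 0.2]
gripper_width: -0.0
```

Emit:
servo_tool(moves=[0,0,0,0,0,0,0,0,0,0,0,0,0,0,0,0,0,0,0,0,0,0,0,0,0,0,0,0,0,0,0,0])

```text
time_s: 8.45
tcp_pos: [0.6605, 0.1175, 0.1523]
orientation: [2.313, 2.126, 0.0]
ft_force: [0.2, 0.5, -0.1]
gripper_width: 0.0002
```

Run:
```python
from h import *
print(go([.667,.118,.152],-4.8),tcp()[:3,3])
cv2.imwrite('pics/w4.png',cams.capture('wrist'));s=cams.capture('side');crop(s,180,120,380,270,3.8,'pics/s4.png')
```

```text
[np.float64(1.0), np.float64(6.4), np.float64(0.3), -0.0] [0.66054296 0.11749704 0.15227694]
```

View pics/s4.png

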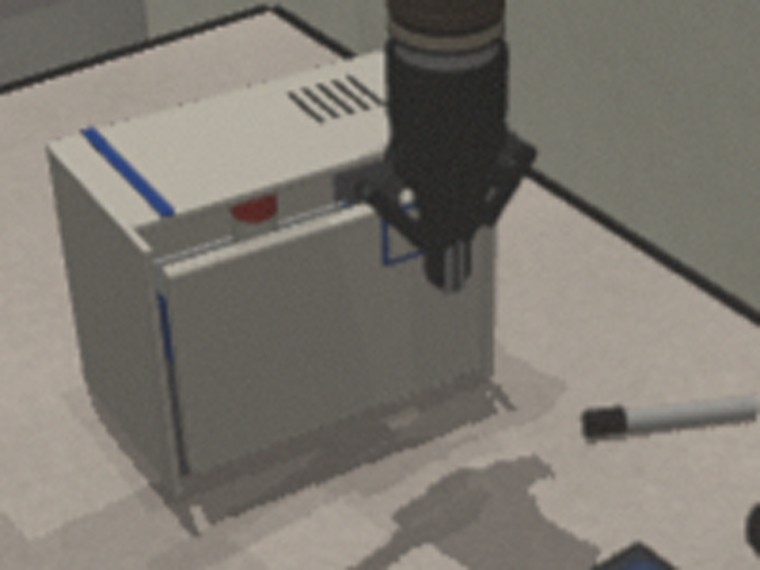

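View pics/w4.png

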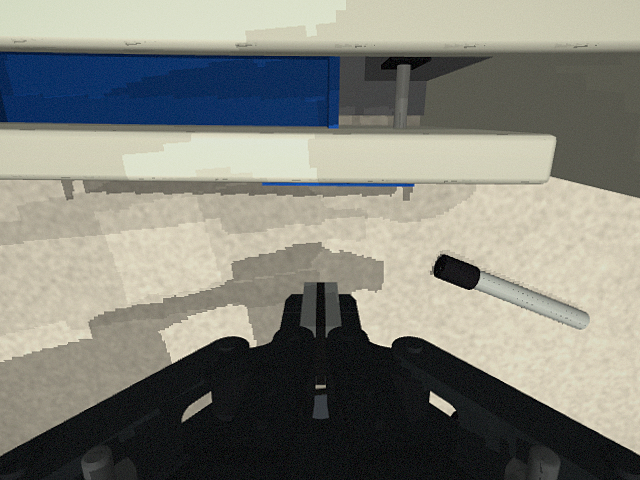

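Run:
```python
from h import *
T=tcp()
O=[atz('wrist',p,.178,T) for p in [(556,180),(338,182),(60,180)]]
I=[atz('wrist',p,.178,T) for p in [(553,136),(60,128)]]
print(np.array(O).round(4),np.array(I).round(4))
d=O[0]-O[2];print(np.degrees(np.arctan2(d[1],d[0])))
print([ (np.linalg.inv(T)@np.r_[o,1]*1000).round(1)[:3] for o in O+I])
```

```text
[[0.7312 0.1698 0.178 ]
 [0.6702 0.1744 0.178 ]
 [0.5924 0.1814 0.178 ]] [[0.7292 0.182  0.178 ]
 [0.5965 0.1951 0.178 ]]
-4.76844001542681
[array([ 57.9,  66. , -25.7]), array([ 57.4,   4.8, -25.7]), array([ 57.8, -73.2, -25.7]), array([ 69.9,  63. , -25.7]), array([ 71.9, -70.3, -25.7])]
```

Emit:
servo_tool(moves=[8,5,0,0,16,5,0,0,24,5,0,0,32,5,0,0,38,5,0,0,42,5,0,0,43,5,0,0,43,5,0,0])

```text
time_s: 9.35
tcp_pos: [0.6691, 0.1602, 0.1522]
orientation: [2.312, 2.127, -0.0]
ft_force: [0.9, 0.1, 0.0]
gripper_width: -0.0003
```

Emit:
servo_tool(moves=[0,0,0,0,1,0,0,0,2,0,0,0,3,0,0,0,4,0,0,0,5,0,0,0,6,0,0,0,6,0,0,0])

```text
time_s: 10.15
tcp_pos: [0.6696, 0.1645, 0.1523]
orientation: [2.311, 2.126, -0.003]
ft_force: [0.0, -6.1, 2.0]
gripper_width: -0.0004
```

Emit:
servo_tool(moves=[3,0,0,0,6,0,0,0,9,0,0,0,12,0,0,0,13.5,0,0,0,-30,0,-20,0,-65,0,-50,0,-100,0,-85,0])

```text
time_s: 10.95
tcp_pos: [0.66, 0.0661, 0.2364]
orientation: [-2.31, -2.125, 0.002]
ft_force: [-0.0, 0.8, -0.1]
gripper_width: 0.0003
```

Emit:
servo_tool(moves=[-30,0,-25,0,-60,0,-40,0,-90,0,-40,0,-120,0,-40,0,-150,0,-40,0,-180,0,-40,0,-200,0,-40,0,-200,0,-40,0])

```text
time_s: 11.75
tcp_pos: [0.6445, -0.1351, 0.2773]
orientation: [2.316, 2.122, 0.001]
ft_force: [-0.3, -0.3, 1.1]
gripper_width: -0.0002
```

Run:
```python
from h import *
s=cams.capture('side');crop(s,160,100,400,300,3,'pics/s5.png')
```

```text
(no output)
```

View pics/s5.png

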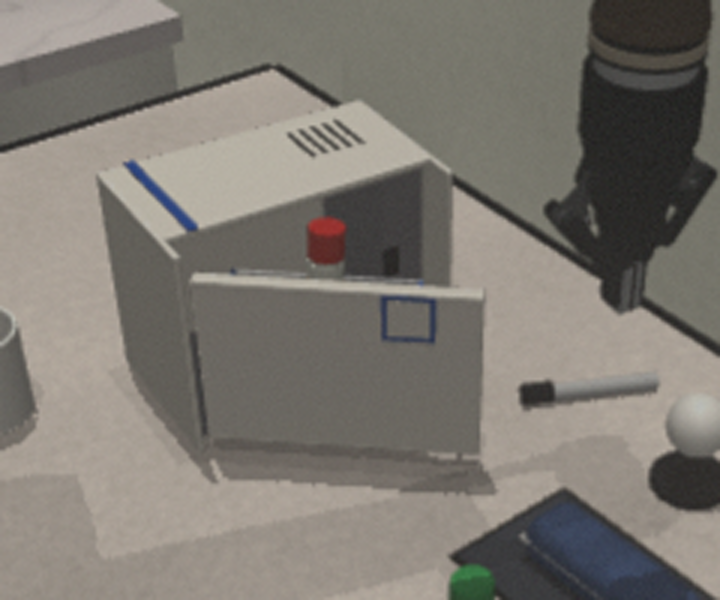

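Emit:
servo_tool(moves=[0,0,0,0,0,0,0,0,0,0,0,0,0,0,0,0,0,0,0,0,0,0,0,0,0,0,0,0,0,0,0,0], claw=1)

```text
time_s: 12.6
tcp_pos: [0.6445, -0.133, 0.2773]
orientation: [-2.313, -2.126, -0.0]
ft_force: [-1.4, 0.4, 0.6]
gripper_width: 0.0855
```

Emit:
servo_tool(moves=[0,0,0,0,0,0,0,0,0,0,0,0,0,0,0,0,0,0,0,0,0,0,0,0,0,0,0,0,0,0,0,0])

```text
time_s: 13.4
tcp_pos: [0.6445, -0.1329, 0.2772]
orientation: [-2.312, -2.126, 0.0]
ft_force: [-0.1, 0.1, -0.4]
gripper_width: 0.0856
```

Emit:
servo_tool(moves=[0,0,0,0,0,0,0,0,0,0,0,0,0,0,0,0,0,0,0,0,0,0,0,0,0,0,0,0,0,0,0,0])

```text
time_s: 14.2
tcp_pos: [0.6445, -0.1329, 0.2773]
orientation: [2.312, 2.127, -0.0]
ft_force: [-0.5, -0.2, -0.2]
gripper_width: 0.085
```

Run:
```python
from h import *
s=cams.capture('side');t=cams.capture('top');cv2.imwrite('pics/st6.png',s);cv2.imwrite('pics/tt6.png',t)
T=tcp();np.save('w6.npy',T);cv2.imwrite('pics/w6.png',cams.capture('wrist'))
crop(s,160,100,400,300,3,'pics/s6.png');crop(t,160,140,360,290,4,'pics/t6.png')
```

```text
(no output)
```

View pics/s6.png

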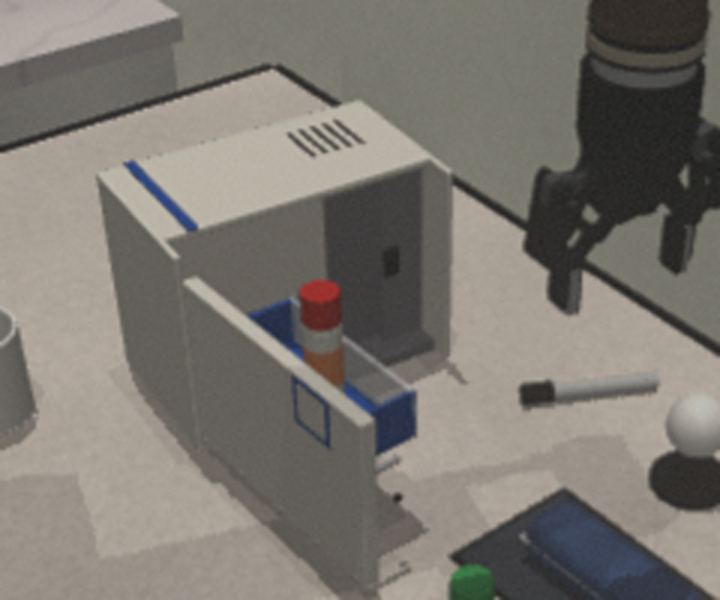

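View pics/t6.png

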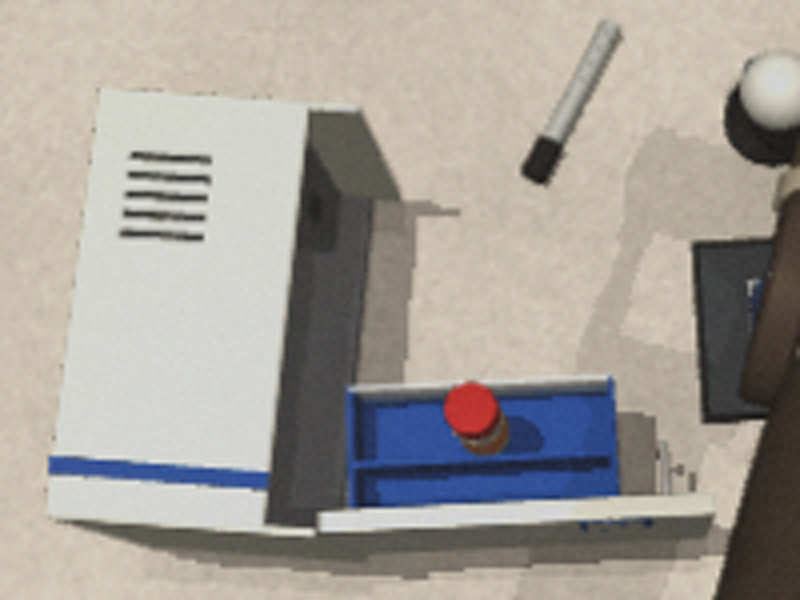

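View pics/w6.png

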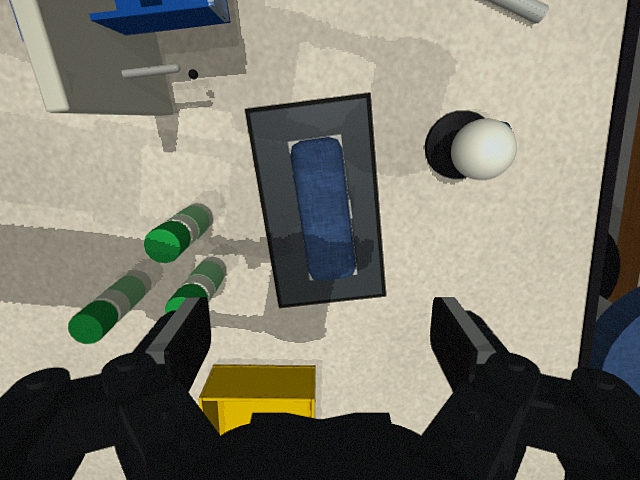

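Run:
```python
from h import *
print(tri([('top',(277.75,241.5)),('side',(266.7,197.3))]).round(4),atz('top',(277.75,241.5),.189).round(4),atz('side',(266.7,197.3),.189).round(4))
a=lambda u,v:(u/4+160,v/4+140)
print('rack',[atz('top',a(*p),.127).round(4).tolist() for p in [(347,388),(614,380),(617,466),(350,470)]])
print('door',[atz('top',a(*p),.178).round(4).tolist() for p in [(712,500),(318,516),(318,530)]])
h=np.array([.491,.196]);an=np.radians(85.2)-1.45;X=np.array([np.cos(an),np.sin(an)]);Y=np.array([np.sin(an),-np.cos(an)])
print('model rack',h+.064*X+.098*Y,'corners',[h+(.064+i*.026)*X+(.098+j*.084)*Y for i,j in[(1,-1),(1,1),(-1,1),(-1,-1)]], h+.24*Y+.007*X)
print(go([.56,.09,.26],2.1))
```

```text
[0.5571 0.1009 0.1846] [0.5563 0.1005 0.189 ] [0.5537 0.0953 0.189 ]
rack [[0.5793, 0.1844, 0.127], [0.5813, 0.0168, 0.127], [0.527, 0.0158, 0.127], [0.5275, 0.182, 0.127]]
door [[0.4993, -0.0407, 0.178], [0.4939, 0.1924, 0.178], [0.4856, 0.1923, 0.178]]
model rack [0.55858333 0.10043592] corners [array([0.5814565 , 0.18534068]), array([0.58767453, 0.01745579]), array([0.53571016, 0.01553116]), array([0.52949213, 0.18341605])] [ 0.5068781  -0.04357647]
[np.float64(215.1), np.float64(-102.9), np.float64(17.3), -6.9]
```

Emit:
servo_tool(moves=[30,-15,-5,-2,70,-35,-10,-6.9,110,-52,-10,-6.9,150,-72,-10,-6.9,185,-90,-10,-6.9,208,-103,-5,-6.9,212,-103,-5,-6.9,212,-103,-5,-6.9])

```text
time_s: 15.15
tcp_pos: [0.5597, 0.0875, 0.2824]
orientation: [2.178, 2.263, 0.0]
ft_force: [-0.5, -0.1, -0.4]
gripper_width: 0.0853
```

Emit:
servo_tool(moves=[0,0,0,0,0,0,0,0,0,0,0,0,0,0,0,0,0,0,0,0,0,0,0,0,0,0,0,0,0,0,0,0])

```text
time_s: 15.95
tcp_pos: [0.5596, 0.0869, 0.2823]
orientation: [-2.18, -2.262, 0.0]
ft_force: [-0.3, -0.4, -0.3]
gripper_width: 0.0853
```

Run:
```python
from h import *
T=tcp();np.save('w7.npy',T);cv2.imwrite('pics/w7.png',cams.capture('wrist'));print(T.round(4))
```

```text
[[-0.0367  0.9993 -0.      0.5596]
 [ 0.9993  0.0367  0.      0.0869]
 [ 0.     -0.     -1.      0.2823]
 [ 0.      0.      0.      1.    ]]
```

View pics/w7.png

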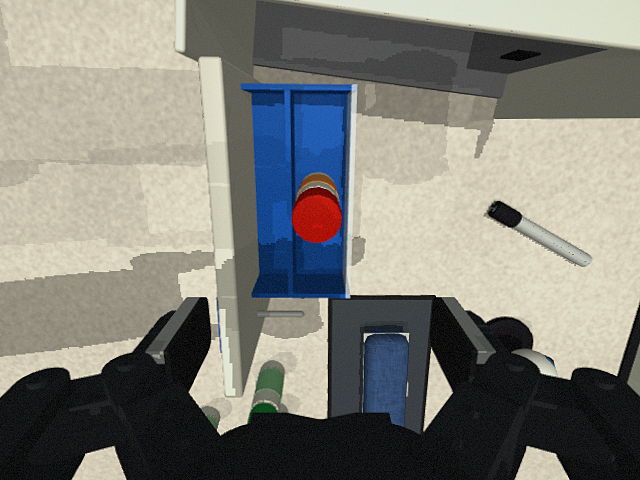

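Run:
```python
from h import *
T=np.load('w7.npy')
print('bottle',atz('wrist',(318,216),.189,T).round(4))
d=[atz('wrist',p,.178,T) for p in [(221,58),(244,397),(200,58),(228,397)]];print(np.array(d).round(4),np.degrees(np.arctan2(*(d[0]-d[1])[[1,0]])))
r=[atz('wrist',p,.127,T) for p in [(288,90),(353,90),(350,293),(291,293)]];print(np.array(r).round(4))
a=[atz('wrist',p,.127,T) for p in [(348,90),(345,293)]];print(np.array(a).round(4))
```

```text
bottle [0.5575 0.1041 0.189 ]
[[ 0.4987  0.1925  0.178 ]
 [ 0.5069 -0.0413  0.178 ]
 [ 0.4867  0.192   0.178 ]
 [ 0.4948 -0.0417  0.178 ]] 91.9949760631317
[[0.533  0.1803 0.127 ]
 [0.5795 0.182  0.127 ]
 [0.5869 0.0227 0.127 ]
 [0.5375 0.0208 0.127 ]]
[[0.5759 0.1819 0.127 ]
 [0.5828 0.0225 0.127 ]]
```

Run:
```python
from h import *
print(go([.557,.102,.16],2))
```

```text
[np.float64(15.1), np.float64(-2.1), np.float64(122.3), 0.1]
```

Emit:
servo_tool(moves=[5,-1,0,0,10,-2,5,0,15,-2,30,0,15,-2,60,0,15,-2,85,0,15,-2,105,0,15,-2,118,0,15,-2,122,0], claw=0.62)

```text
time_s: 16.8
tcp_pos: [0.5557, 0.1021, 0.1583]
orientation: [-2.178, -2.261, 0.004]
ft_force: [-0.3, -0.4, -0.9]
gripper_width: 0.0526
```

Emit:
servo_tool(moves=[0,0,0,0,0,0,0,0,0,0,0,0,0,0,0,0,0,0,0,0,0,0,0,0,0,0,0,0,0,0,0,0], claw=0.2)

```text
time_s: 17.6
tcp_pos: [0.5576, 0.1019, 0.161]
orientation: [2.18, 2.261, 0.001]
ft_force: [-0.3, -0.5, 3.3]
gripper_width: 0.0309
```

Emit:
servo_tool(moves=[0,0,-10,0,0,0,-30,0,0,0,-60,0,0,0,-90,0,0,0,-110,0,0,0,-120,0,0,0,-120,0,0,0,-120,0])

```text
time_s: 18.4
tcp_pos: [0.5563, 0.1018, 0.2792]
orientation: [-2.18, -2.261, 0.002]
ft_force: [-0.8, -0.5, -1.1]
gripper_width: 0.0311
```

Run:
```python
from h import *
T=tcp();cv2.imwrite('pics/w8.png',cams.capture('wrist'));print(T.round(4))
print(go([.546,-.415,.2],-5))
```

```text
[[-3.670e-02  9.993e-01 -1.800e-03  5.563e-01]
 [ 9.993e-01  3.670e-02 -2.000e-04  1.018e-01]
 [-1.000e-04 -1.800e-03 -1.000e+00  2.792e-01]
 [ 0.000e+00  0.000e+00  0.000e+00  1.000e+00]]
[np.float64(-516.0), np.float64(-28.7), np.float64(78.8), 7.1]
```

View pics/w8.png

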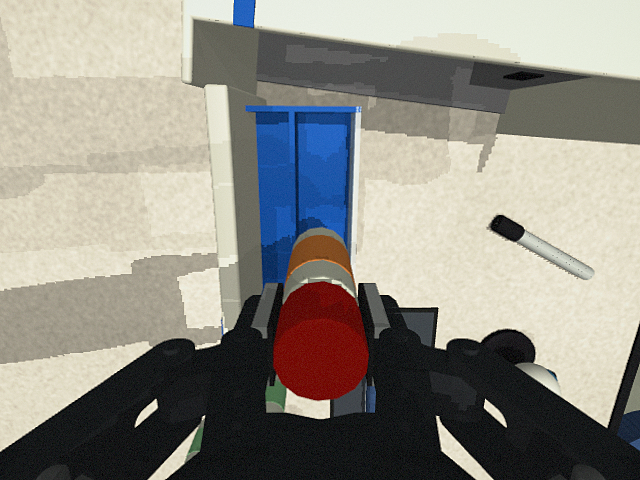

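Emit:
servo_tool(moves=[-30,-2,0,0,-75,-4,0,0,-120,-6,0,0,-168,-9,0,0,-216,-12,0,0,-264,-15,0,0,-312,-18,0,0,-350,-20,0,3])

```text
time_s: 19.25
tcp_pos: [0.5485, -0.251, 0.2781]
orientation: [-2.24, -2.199, 0.002]
ft_force: [1.0, -0.5, -0.6]
gripper_width: 0.0307
```

Emit:
servo_tool(moves=[-40,-3,10,2,-80,-5,30,4,-120,-7,55,4,-150,-9,80,4,-164,-9,110,4,-166,-9,140,4,-166,-9,165,4,-166,-9,180,4])

```text
time_s: 20.05
tcp_pos: [0.5356, -0.4126, 0.0951]
orientation: [-2.309, -2.118, 0.001]
ft_force: [-0.4, 0.6, -0.6]
gripper_width: 0.0308
```

Run:
```python
from h import *
print(go([.546,-.415,.083],-5), tcp()[:3,3])
s=cams.capture('side');crop(s,280,220,500,440,2.7,'pics/s9.png')
```

```text
[np.float64(-1.5), np.float64(10.6), np.float64(12.0), 0.1] [ 0.5355927  -0.41264871  0.09508633]
```

View pics/s9.png

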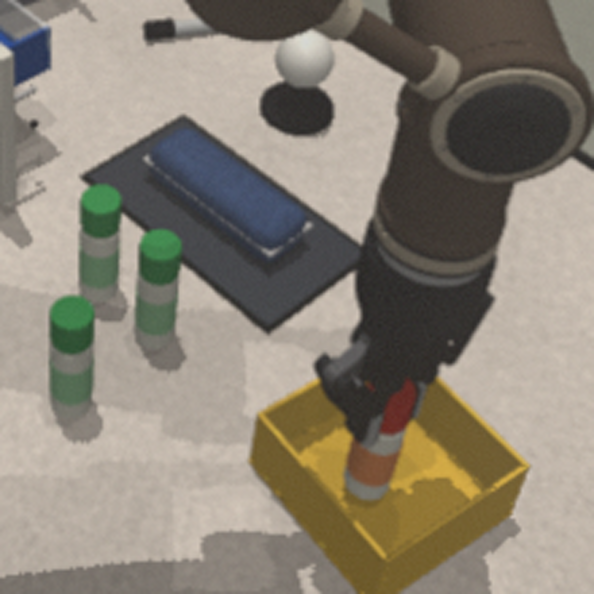

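Emit:
servo_tool(moves=[0,5,4,0,0,9,8,0,0,9,10,0,0,9,10,0,0,9,10,0,0,9,10,0,0,9,10,0,0,9,10,0])

```text
time_s: 20.9
tcp_pos: [0.5473, -0.4153, 0.0905]
orientation: [2.314, 2.124, 0.0]
ft_force: [0.0, -0.8, -1.0]
gripper_width: 0.0307
```

Emit:
servo_tool(moves=[0,0,0,0,0,0,0,0,0,0,0,0,0,0,0,0,0,0,0,0,0,0,-20,0,0,0,-60,0,0,0,-110,0], claw=0.7)

```text
time_s: 21.7
tcp_pos: [0.5455, -0.4138, 0.1981]
orientation: [-2.31, -2.12, 0.001]
ft_force: [0.9, -0.6, 1.0]
gripper_width: 0.0597
```

Run:
```python
from h import *
T=tcp();cv2.imwrite('pics/w10.png',cams.capture('wrist'));np.save('w10.npy',T);print(T[:3,3])
```

```text
[ 0.54554253 -0.41379102  0.19813709]
```

View pics/w10.png

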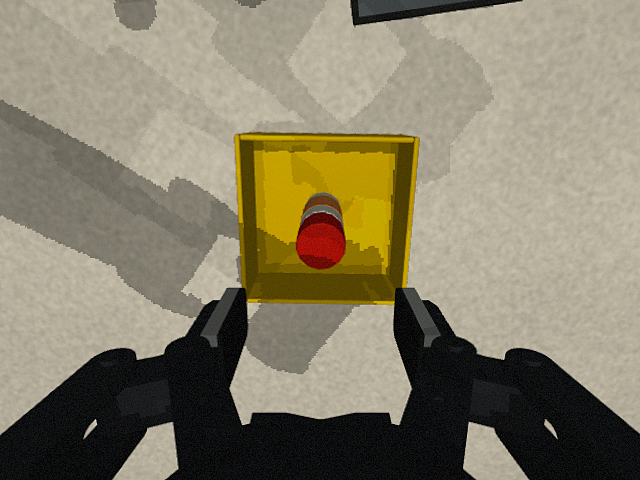

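Run:
```python
from h import *
print(go([.49,-.22,.26],2))
```

```text
[np.float64(191.9), np.float64(-77.0), np.float64(-51.0), -6.9]
```

Emit:
servo_tool(moves=[15,-6,-20,-2,45,-18,-40,-4,80,-32,-51,-6.9,115,-46,-51,-6.9,150,-60,-51,-6.9,175,-70,-51,-6.9,190,-75,-51,-6.9,191,-76,-51,-6.9])

```text
time_s: 22.55
tcp_pos: [0.4877, -0.2171, 0.2515]
orientation: [2.18, 2.262, 0.0]
ft_force: [0.3, -0.6, -0.8]
gripper_width: 0.06
```

Emit:
servo_tool(moves=[0,0,0,0,0,0,0,0,0,0,0,0,0,0,0,0,0,0,0,0,0,0,0,0,0,0,0,0,0,0,0,0])

```text
time_s: 23.35
tcp_pos: [0.4879, -0.2185, 0.2513]
orientation: [-2.182, -2.26, 0.0]
ft_force: [-0.8, 0.4, 0.9]
gripper_width: 0.0601
```

Run:
```python
from h import *
T=tcp();cv2.imwrite('pics/w11.png',cams.capture('wrist'));np.save('w11.npy',T);print(T[:3,3])
```

```text
[ 0.48785693 -0.21848495  0.25125361]
```

View pics/w11.png

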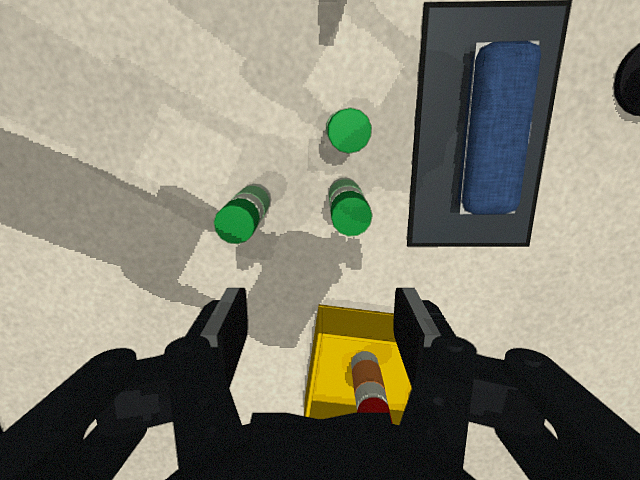

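Run:
```python
from h import *
T=np.load('w11.npy')
for p in [(349.5,130.5),(351,215),(236,223)]: print(atz('wrist',p,.104,T).round(4))
print(go([.5055,-.1525,.15],2),go([.5055,-.1525,.063],2))
```

```text
[ 0.5064 -0.1512  0.104 ]
[ 0.5112 -0.2134  0.104 ]
[ 0.4231 -0.2229  0.104 ]
[np.float64(65.3), np.float64(20.0), np.float64(101.3), 0.0] [np.float64(65.3), np.float64(20.0), np.float64(188.3), 0.0]
```

Emit:
servo_tool(moves=[20,7,10,0,45,14,40,0,62,20,70,0,66,21,100,0,66,21,130,0,66,21,160,0,66,21,182,0,66,21,188,0])

```text
time_s: 24.2
tcp_pos: [0.5043, -0.1508, 0.0606]
orientation: [-2.178, -2.256, 0.003]
ft_force: [-0.7, 0.1, -0.2]
gripper_width: 0.0601
```

Emit:
servo_tool(moves=[0,0,0,0,0,0,0,0,0,0,0,0,0,0,0,0,0,0,0,0,0,0,0,0,0,0,0,0,0,0,0,0], claw=0.2)

```text
time_s: 25.0
tcp_pos: [0.5075, -0.1522, 0.0644]
orientation: [2.181, 2.259, 0.001]
ft_force: [-0.5, 0.1, 6.2]
gripper_width: 0.0307
```

Emit:
servo_tool(moves=[0,0,-8,0,0,0,-24,0,0,0,-50,0,0,0,-80,0,0,0,-115,0,0,0,-145,0,0,0,-165,0,0,0,-170,0])

```text
time_s: 25.8
tcp_pos: [0.508, -0.1523, 0.2364]
orientation: [2.179, 2.256, 0.003]
ft_force: [0.4, 0.4, -0.3]
gripper_width: 0.0308
```

Run:
```python
from h import *
print(tcp().round(3).tolist(),go([.5566,.1554,.235],2.0))
```

```text
[[-0.035, 0.999, 0.005, 0.508], [0.999, 0.035, -0.002, -0.152], [-0.002, 0.005, -1.0, 0.236], [0.0, 0.0, 0.0, 1.0]] [np.float64(305.8), np.float64(59.3), np.float64(1.0), 0.0]
```

Emit:
servo_tool(moves=[5,8,-5,0,15,22,-12,0,32,38,-20,0,55,52,-25,0,85,57,-25,0,120,58,-25,0,155,59,-25,0,190,59,-25,0])

```text
time_s: 26.6
tcp_pos: [0.558, 0.042, 0.256]
orientation: [-2.18, -2.258, 0.004]
ft_force: [0.1, 0.4, -0.6]
gripper_width: 0.0308
```

Emit:
servo_tool(moves=[35,0,0,0,65,0,0,0,87,0,0,0,102,0,0,0,112,0,0,0,116,0,0,0,116,0,0,0,116,0,0,0])

```text
time_s: 27.4
tcp_pos: [0.5549, 0.1553, 0.2581]
orientation: [2.183, 2.259, -0.001]
ft_force: [-0.2, 0.3, -1.2]
gripper_width: 0.0308
```

Run:
```python
from h import *
T=tcp();print(T[:3,3],go([.5566,.1554,.151],2.0));np.save('w12.npy',T)
cv2.imwrite('pics/w12.png',cams.capture('wrist'));s=cams.capture('side');crop(s,160,100,400,300,3,'pics/s12.png')
```

```text
[0.55490571 0.15531509 0.25814366] [np.float64(0.1), np.float64(1.7), np.float64(107.1), -0.0]
```

View pics/s12.png

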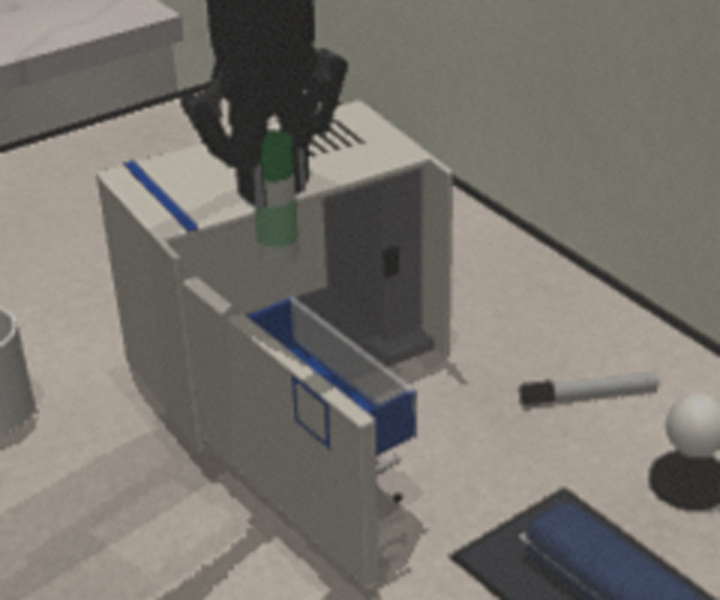

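View pics/w12.png

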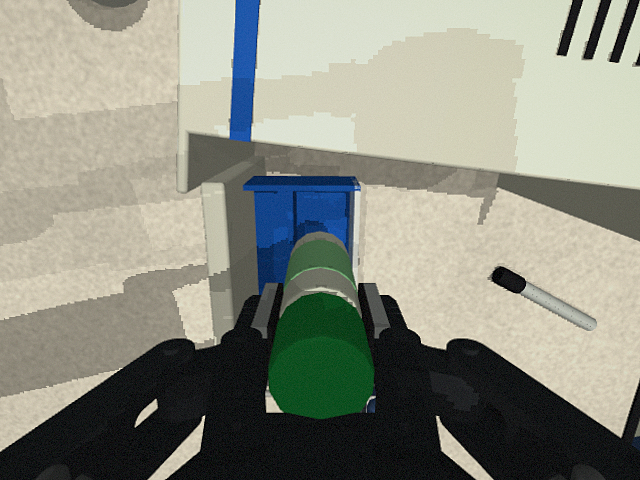

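Emit:
servo_tool(moves=[0,1,10,0,0,2,30,0,0,2,50,0,0,2,70,0,0,2,86,0,0,2,97,0,0,2,104,0,0,2,107,0])

```text
time_s: 28.3
tcp_pos: [0.5566, 0.156, 0.1505]
orientation: [-2.182, -2.259, 0.001]
ft_force: [-0.8, -0.7, 0.2]
gripper_width: 0.0305
```

Emit:
servo_tool(moves=[0,0,0.5,0,0,0,1,0,0,0,1,0,0,0,1,0,0,0,1,0,0,0,1,0,0,0,1,0,0,0,1,0])

```text
time_s: 29.1
tcp_pos: [0.5568, 0.1562, 0.1503]
orientation: [2.182, 2.26, 0.0]
ft_force: [0.6, -0.5, 0.3]
gripper_width: 0.0308
```

Emit:
servo_tool(moves=[0,0,0,0,0,0,0,0,0,0,0,0,0,0,0,0,0,0,0,0,0,0,-15,0,0,0,-40,0,0,0,-75,0], claw=0.55)

```text
time_s: 29.9
tcp_pos: [0.5555, 0.1559, 0.2251]
orientation: [-2.181, -2.258, 0.005]
ft_force: [0.5, -0.5, 0.2]
gripper_width: 0.0471
```

Run:
```python
from h import *
T=tcp();np.save('w13.npy',T);print(T[:3,3])
cv2.imwrite('pics/w13.png',cams.capture('wrist'));s=cams.capture('side');crop(s,160,100,400,300,3,'pics/s13.png')
print(go([.5112,-.2145,.24],2))
```

```text
[0.55548508 0.1558919  0.2251206 ]
[np.float64(-369.6), np.float64(-62.7), np.float64(-9.1), 0.0]
```

View pics/s13.png

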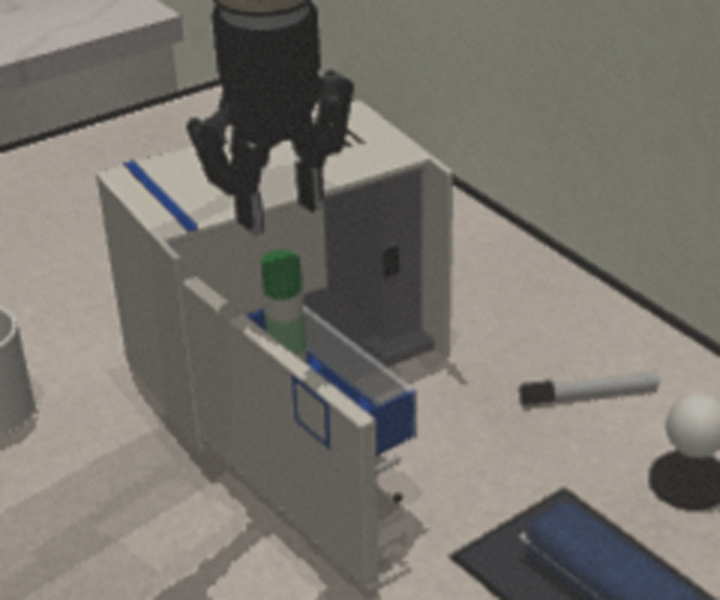

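View pics/w13.png

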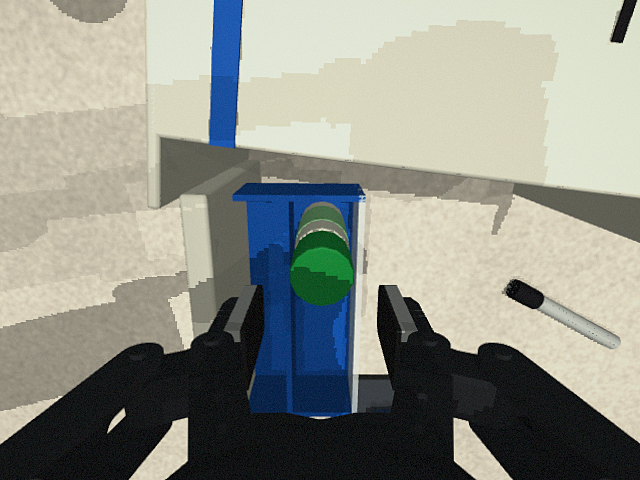

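Emit:
servo_tool(moves=[-10,-2,-20,0,-40,-7,-25,0,-85,-14,-25,0,-133,-22,-25,0,-181,-31,-25,0,-229,-39,-25,0,-277,-47,-25,0,-322,-55,-20,0], claw=0.7)

```text
time_s: 30.8
tcp_pos: [0.5132, -0.1699, 0.2468]
orientation: [2.181, 2.258, 0.002]
ft_force: [1.0, 0.8, -0.2]
gripper_width: 0.0597
```

Run:
```python
from h import *
print(tcp()[:3,3],go([.511,-.2145,.063],2))
```

```text
[ 0.51320585 -0.1698604   0.24679459] [np.float64(-44.3), np.float64(-4.2), np.float64(183.8), -0.0]
```

Emit:
servo_tool(moves=[-25,-3,5,0,-43,-5,30,0,-47,-6,60,0,-47,-6,95,0,-47,-6,110,0,-47,-6,120,0,-47,-6,120,0,-47,-6,120,0])

```text
time_s: 31.6
tcp_pos: [0.5099, -0.215, 0.1266]
orientation: [2.18, 2.259, 0.001]
ft_force: [-0.8, -0.1, -0.2]
gripper_width: 0.0599
```

Run:
```python
from h import *
print(tcp()[:3,3],go([.511,-.2145,.063],2))
```

```text
[ 0.50989688 -0.2149861   0.12661023] [np.float64(0.5), np.float64(1.0), np.float64(63.6), 0.0]
```

Emit:
servo_tool(moves=[0,1,20,0,0,1,40,0,0,1,55,0,0,1,62,0,0,1,63,0,0,1,63,0,0,1,63,0,0,1,63,0])

```text
time_s: 32.4
tcp_pos: [0.5104, -0.2151, 0.0631]
orientation: [2.181, 2.259, 0.001]
ft_force: [-0.2, -0.2, 0.2]
gripper_width: 0.0598
```

Emit:
servo_tool(moves=[0,0,0,0,0,0,0,0,0,0,0,0,0,0,0,0,0,0,0,0,0,0,0,0,0,0,0,0,0,0,0,0], claw=0.2)

```text
time_s: 33.2
tcp_pos: [0.5101, -0.2149, 0.0628]
orientation: [2.182, 2.259, 0.0]
ft_force: [0.4, 0.4, 4.9]
gripper_width: 0.0309
```

Emit:
servo_tool(moves=[0,0,-8,0,0,0,-24,0,0,0,-50,0,0,0,-85,0,0,0,-125,0,0,0,-160,0,0,0,-185,0,0,0,-190,0])

```text
time_s: 34.0
tcp_pos: [0.5115, -0.2156, 0.256]
orientation: [2.178, 2.255, 0.003]
ft_force: [0.8, 0.1, -1.4]
gripper_width: 0.0306
```

Run:
```python
from h import *
print(tcp()[:3,3],go([.5586,.1004,.255],2))
```

```text
[ 0.5115496  -0.21562001  0.25604067] [np.float64(314.2), np.float64(58.1), np.float64(0.3), 0.0]
```

Emit:
servo_tool(moves=[6,5,0,0,22,18,0,0,45,32,0,0,75,45,0,0,110,54,0,0,145,57,0,0,180,58,0,0,215,58,0,0])

```text
time_s: 34.8
tcp_pos: [0.5585, 0.0043, 0.2488]
orientation: [-2.179, -2.257, 0.005]
ft_force: [0.6, 0.3, -0.6]
gripper_width: 0.0307
```

Emit:
servo_tool(moves=[32,0,0,0,60,0,0,0,80,0,0,0,92,0,0,0,98,0,0,0,99,0,0,0,99,0,0,0,99,0,0,0])

```text
time_s: 35.6
tcp_pos: [0.5568, 0.1002, 0.2521]
orientation: [2.183, 2.259, -0.001]
ft_force: [0.2, -0.4, -0.1]
gripper_width: 0.0302
```

Run:
```python
from h import *
print(tcp()[:3,3],go([.5586,.1004,.150],2))
cv2.imwrite('pics/w14.png',cams.capture('wrist'))
```

```text
[0.55680633 0.10023561 0.25213172] [np.float64(0.1), np.float64(1.8), np.float64(102.1), -0.1]
```

View pics/w14.png

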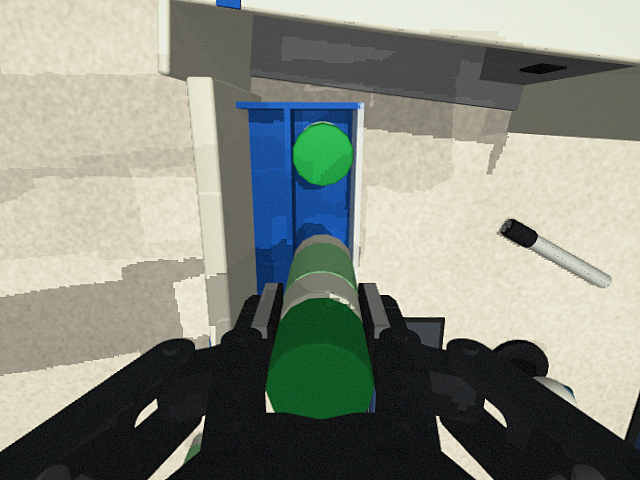

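Emit:
servo_tool(moves=[0,1,10,0,0,2,30,0,0,2,50,0,0,2,70,0,0,2,84,0,0,2,94,0,0,2,100,0,0,2,102,0])

```text
time_s: 36.45
tcp_pos: [0.5587, 0.1011, 0.1498]
orientation: [-2.182, -2.26, 0.001]
ft_force: [-0.2, -1.2, -0.4]
gripper_width: 0.031
```

Emit:
servo_tool(moves=[0,0,0,0,0,0,0,0,0,0,0,0,0,0,0,0,0,0,0,0,0,0,0,0,0,0,0,0,0,0,0,0])

```text
time_s: 37.25
tcp_pos: [0.5587, 0.1012, 0.1503]
orientation: [-2.182, -2.26, 0.0]
ft_force: [-0.5, 1.0, 0.5]
gripper_width: 0.031
```

Emit:
servo_tool(moves=[0,0,0,0,0,0,0,0,0,0,0,0,0,0,0,0,0,0,0,0,0,0,-15,0,0,0,-40,0,0,0,-85,0], claw=0.55)

```text
time_s: 38.05
tcp_pos: [0.5563, 0.1009, 0.2337]
orientation: [-2.179, -2.257, 0.009]
ft_force: [0.1, -0.6, 0.1]
gripper_width: 0.0469
```

Run:
```python
from h import *
print(tcp()[:3,3],go([.422,-.2235,.24],2))
cv2.imwrite('pics/w15.png',cams.capture('wrist'))
```

```text
[0.5562579  0.10094671 0.23370473] [np.float64(-319.6), np.float64(-145.5), np.float64(-5.1), 0.0]
```

View pics/w15.png

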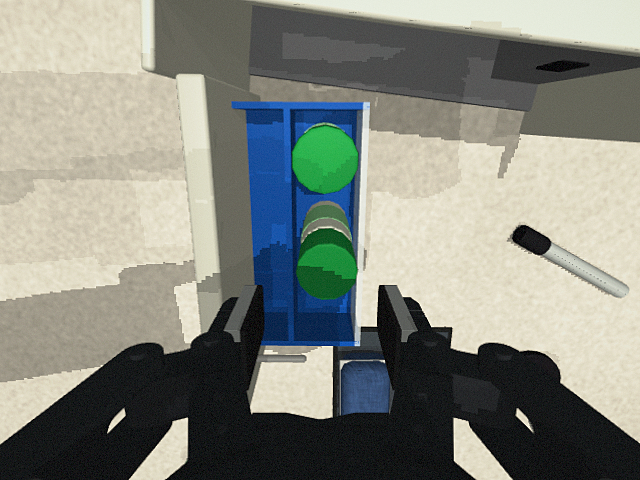

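Second stands too. Third bottle.

Emit:
servo_tool(moves=[-20,-2,-15,0,-60,-10,-20,0,-105,-25,-20,0,-148,-45,-20,0,-190,-70,-20,0,-232,-95,-20,0,-275,-120,-10,0,-305,-138,10,0], claw=0.7)

```text
time_s: 38.9
tcp_pos: [0.432, -0.2118, 0.2283]
orientation: [2.179, 2.253, 0.002]
ft_force: [0.5, 0.3, 0.3]
gripper_width: 0.0596
```

Emit:
servo_tool(moves=[-10,-6,20,0,-15,-9,50,0,-15,-9,70,0,-15,-9,80,0,-15,-9,80,0,-15,-9,80,0,-15,-9,80,0,-15,-9,80,0])

```text
time_s: 39.7
tcp_pos: [0.424, -0.2241, 0.1466]
orientation: [2.18, 2.259, 0.001]
ft_force: [0.0, -0.0, 0.1]
gripper_width: 0.06
```

Run:
```python
from h import *
T=tcp();print(T[:3,3],go([.422,-.2235,.063],2))
cv2.imwrite('pics/w16.png',cams.capture('wrist'))
```

```text
[ 0.42403424 -0.22412787  0.14659939] [np.float64(0.8), np.float64(-2.2), np.float64(83.6), 0.0]
```

View pics/w16.png

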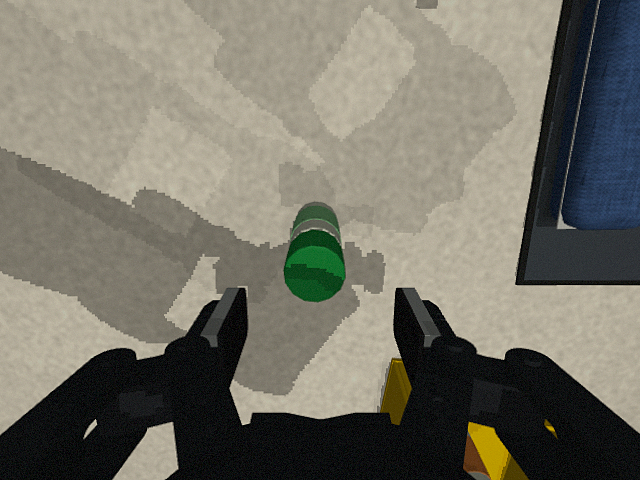

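Emit:
servo_tool(moves=[0,-1,15,0,1,-2,40,0,1,-2,60,0,1,-2,75,0,1,-2,82,0,1,-2,83,0,1,-2,83,0,1,-2,83,0])

```text
time_s: 40.55
tcp_pos: [0.4218, -0.2233, 0.0633]
orientation: [2.181, 2.259, 0.001]
ft_force: [-1.1, 0.5, 0.4]
gripper_width: 0.0597
```

Emit:
servo_tool(moves=[0,0,0,0,0,0,0,0,0,0,0,0,0,0,0,0,0,0,0,0,0,0,0,0,0,0,0,0,0,0,0,0], claw=0.2)

```text
time_s: 41.35
tcp_pos: [0.4214, -0.2232, 0.0631]
orientation: [2.181, 2.259, 0.0]
ft_force: [-0.6, 1.3, 6.0]
gripper_width: 0.0309
```

Emit:
servo_tool(moves=[0,0,-8,0,0,0,-24,0,0,0,-50,0,0,0,-85,0,0,0,-125,0,0,0,-160,0,0,0,-185,0,0,0,-190,0])

```text
time_s: 42.15
tcp_pos: [0.4228, -0.224, 0.2561]
orientation: [2.177, 2.255, 0.002]
ft_force: [0.8, -0.2, -0.7]
gripper_width: 0.031
```

Run:
```python
from h import *
print(tcp()[:3,3],go([.5608,.0455,.255],2))
```

```text
[ 0.42281704 -0.22397124  0.25606303] [np.float64(264.5), np.float64(147.3), np.float64(0.8), 0.0]
```

Emit:
servo_tool(moves=[5,5,0,0,18,18,0,0,36,36,0,0,57,60,0,0,80,84,0,0,103,108,0,0,128,128,0,0,158,142,0,0])

```text
time_s: 42.95
tcp_pos: [0.5571, -0.0584, 0.249]
orientation: [-2.18, -2.257, 0.004]
ft_force: [-0.2, 0.5, -1.7]
gripper_width: 0.0314
```

Emit:
servo_tool(moves=[32,4,0,0,62,5,0,0,85,6,0,0,99,7,0,0,106,7,0,0,107,7,0,0,107,7,0,0,107,7,0,0])

```text
time_s: 43.75
tcp_pos: [0.5607, 0.0463, 0.2522]
orientation: [2.183, 2.258, -0.001]
ft_force: [0.2, -0.4, -0.9]
gripper_width: 0.0303
```

Run:
```python
from h import *
print(tcp()[:3,3],go([.5606,.0455,.150],2))
cv2.imwrite('pics/w17.png',cams.capture('wrist'))
```

```text
[0.56065279 0.04627044 0.25217412] [np.float64(-0.7), np.float64(-0.1), np.float64(102.2), -0.1]
```

View pics/w17.png

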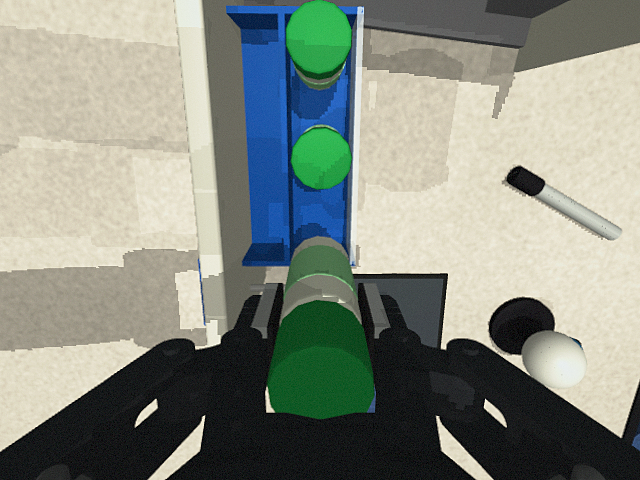

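Emit:
servo_tool(moves=[0,0,10,0,0,0,30,0,0,0,50,0,0,0,70,0,0,0,84,0,0,0,94,0,0,0,100,0,0,0,102,0])

```text
time_s: 44.6
tcp_pos: [0.5605, 0.0471, 0.1498]
orientation: [-2.182, -2.259, 0.001]
ft_force: [0.7, 0.3, -1.2]
gripper_width: 0.031
```

Emit:
servo_tool(moves=[0,0,0,0,0,0,0,0,0,0,0,0,0,0,0,0,0,0,0,0,0,0,0,0,0,0,0,0,0,0,0,0])

```text
time_s: 45.4
tcp_pos: [0.5606, 0.0472, 0.1503]
orientation: [-2.182, -2.26, 0.0]
ft_force: [0.4, 0.2, -0.4]
gripper_width: 0.031
```

Emit:
servo_tool(moves=[0,0,0,0,0,0,0,0,0,0,0,0,0,0,0,0,0,0,0,0,0,0,-15,0,0,0,-40,0,0,0,-85,0], claw=0.55)

```text
time_s: 46.2
tcp_pos: [0.5581, 0.0472, 0.2338]
orientation: [-2.179, -2.256, 0.008]
ft_force: [0.9, -0.6, -0.1]
gripper_width: 0.0471
```

Run:
```python
from h import *
print(tcp()[:3,3])
cv2.imwrite('pics/w18.png',cams.capture('wrist'));s=cams.capture('side');crop(s,160,100,440,300,2.8,'pics/s18.png')
```

```text
[0.55814318 0.04720323 0.23377386]
```

View pics/w18.png

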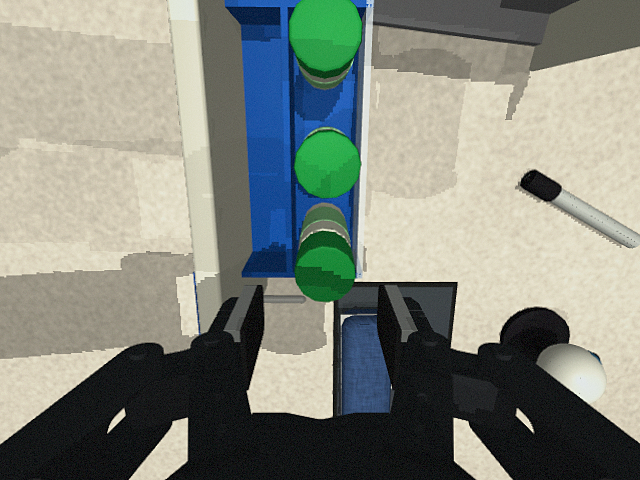

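View pics/s18.png

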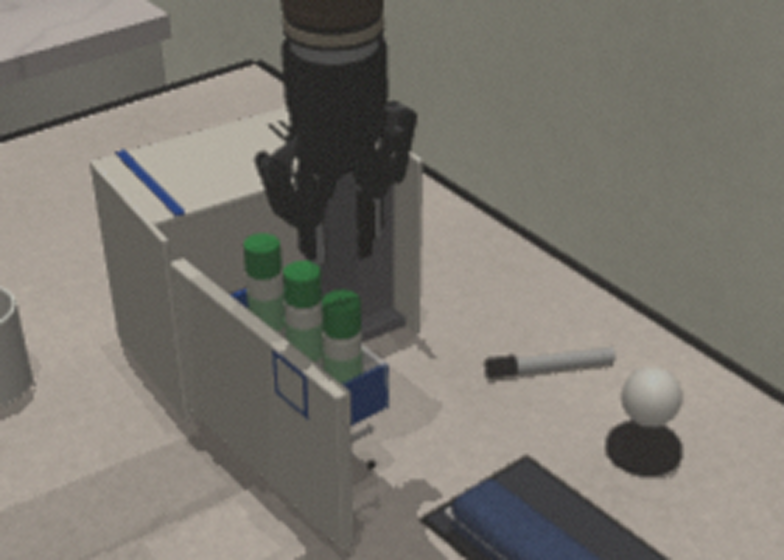

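Run:
```python
from h import *
t=cams.capture('top');crop(t,270,160,470,310,4,'pics/t19.png');s=cams.capture('side');crop(s,290,230,450,350,5,'pics/s19.png')
```

```text
(no output)
```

View pics/t19.png

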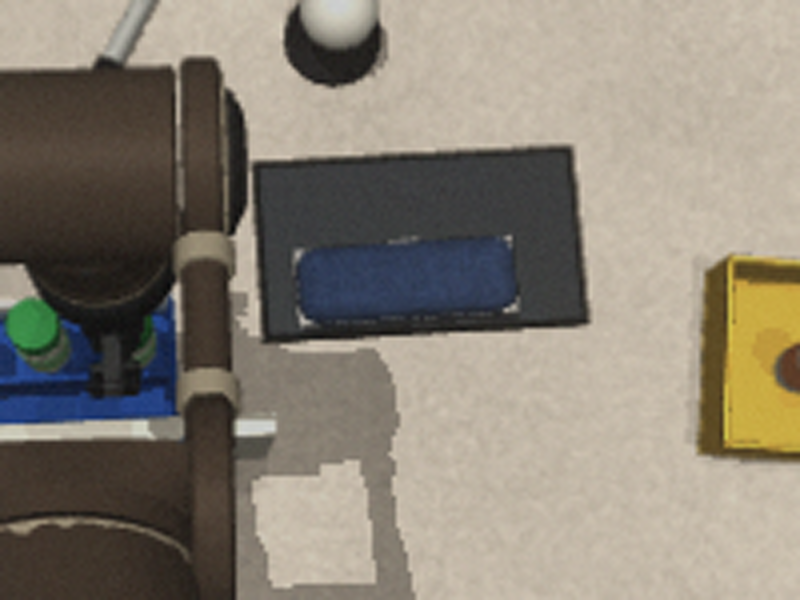

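View pics/s19.png

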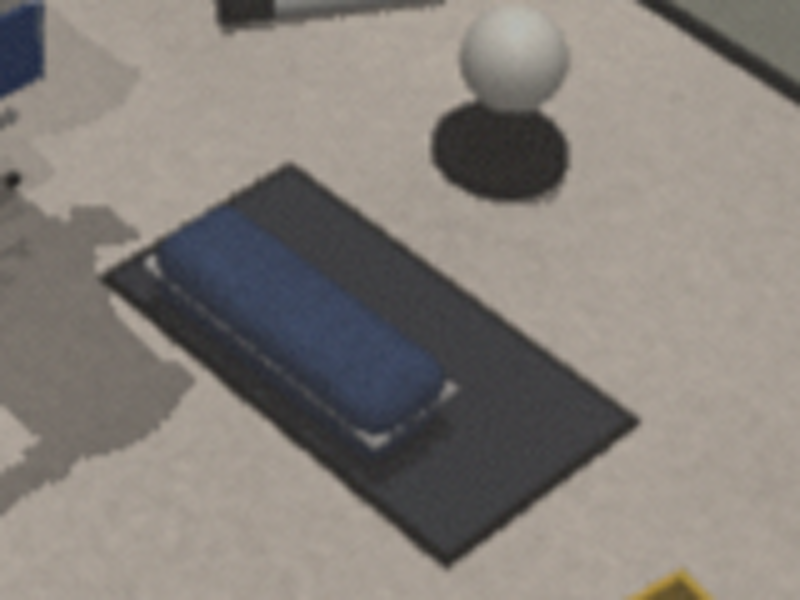

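Run:
```python
from h import *
b=lambda u,v:(u/4+270,v/4+160)
P=np.array([atz('top',b(*p),.018) for p in [(296,250),(512,237),(518,310),(302,325)]]);print(P.round(4),P.mean(0))
M=np.array([atz('top',b(*p),.003) for p in [(255,163),(572,147),(588,322),(264,340)]]);print(M.round(4),M.mean(0))
c=lambda u,v:(u/5+290,v/5+230)
print([atz('side',c(*p),z).round(4) for p,z in [((148,262),.018),((375,440),.018),((104,278),.003),((448,563),.003)]])
T=tcp();print([atz('wrist',p,.003,T).round(3) for p in [(335,285),(335,415)]],atz('wrist',(342,360),.03,T).round(3))
```

```text
[[ 0.6342 -0.0667  0.018 ]
 [ 0.6409 -0.2175  0.018 ]
 [ 0.5893 -0.2192  0.018 ]
 [ 0.5816 -0.0694  0.018 ]] [ 0.61151171 -0.14322074  0.018     ]
[[ 0.7006 -0.0403  0.003 ]
 [ 0.7089 -0.2665  0.003 ]
 [ 0.5824 -0.271   0.003 ]
 [ 0.5739 -0.0436  0.003 ]] [ 0.64145667 -0.1553504   0.003     ]
[array([ 0.5865, -0.0652,  0.018 ]), array([ 0.5948, -0.2126,  0.018 ]), array([ 0.5729, -0.049 ,  0.003 ]), array([ 0.5819, -0.2729,  0.003 ])]
[array([ 0.582, -0.047,  0.003]), array([ 0.59 , -0.215,  0.003])] [ 0.592 -0.12   0.03 ]
```

Run:
```python
from h import *
print(tcp()[:3,3],go([.612,-.143,.12],2.4),go([.612,-.143,.026],2.4))
```

```text
[0.56211692 0.04727502 0.23819427] [np.float64(-191.9), np.float64(42.6), np.float64(118.4), -0.4] [np.float64(-191.9), np.float64(42.1), np.float64(212.4), -0.4]
```

Emit:
servo_tool(moves=[-25,5,0,0,-65,14,0,0,-110,25,0,0,-150,35,20,0,-180,42,55,0,-191,44,95,0,-191,44,115,0,-191,44,115,0], claw=1)

```text
time_s: 47.2
tcp_pos: [0.6064, -0.1414, 0.1143]
orientation: [-2.176, -2.251, 0.009]
ft_force: [0.3, 0.3, 0.8]
gripper_width: 0.0853
```

Run:
```python
from h import *
T=tcp();print(T[:3,3],go([.612,-.143,.026],2.4))
cv2.imwrite('pics/w20.png',cams.capture('wrist'))
```

```text
[ 0.60642726 -0.14140143  0.11428457] [np.float64(-2.1), np.float64(6.5), np.float64(88.2), -0.5]
```

View pics/w20.png

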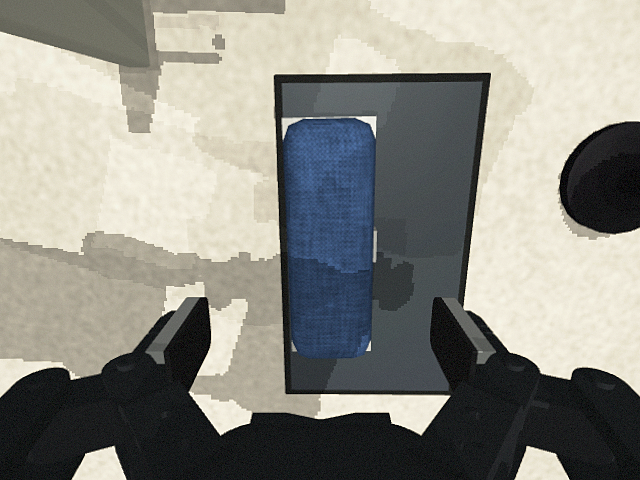

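Emit:
servo_tool(moves=[0,3,20,0,0,5,40,0,0,5,60,0,0,5,76,0,0,5,84,0,0,5,86,0,0,5,86,0,0,5,86,0])

```text
time_s: 48.05
tcp_pos: [0.6172, -0.1422, 0.0355]
orientation: [2.181, 2.259, 0.001]
ft_force: [0.3, -0.0, 0.3]
gripper_width: 0.0857
```

Emit:
servo_tool(moves=[0,0,0,0,0,0,0,0,0,0,0,0,0,0,0,0,0,0,0,0,0,0,0,0,0,0,0,0,0,0,0,0], claw=0.3)

```text
time_s: 48.85
tcp_pos: [0.6171, -0.1422, 0.0352]
orientation: [2.181, 2.259, 0.001]
ft_force: [0.4, 0.5, 5.8]
gripper_width: 0.0508
```

Emit:
servo_tool(moves=[0,0,-2,0,0,2,-4,0,-2,8,-5,0,-6,16,-5,0,-9,24,-5,0,-10,29,-5,0,-10,30,-4,0,-10,30,-1,0])

```text
time_s: 49.65
tcp_pos: [0.6471, -0.151, 0.0353]
orientation: [2.182, 2.26, 0.0]
ft_force: [0.5, -0.3, -1.0]
gripper_width: 0.0507
```

Emit:
servo_tool(moves=[0,0,0,0,0,0,0,0,0,0,0,0,0,0,0,0,0,0,0,0,0,0,-15,0,0,0,-50,0,0,0,-100,0], claw=1)

```text
time_s: 50.45
tcp_pos: [0.644, -0.1501, 0.1338]
orientation: [-2.178, -2.256, 0.005]
ft_force: [1.0, 0.2, 0.2]
gripper_width: 0.0853
```

Run:
```python
from h import *
T=tcp();print(T[:3,3],go([.40,-.13,.26],-4.8),go([.40,.05,.2],-4.8))
cv2.imwrite('pics/w21.png',cams.capture('wrist'))
```

```text
[ 0.64400385 -0.15013066  0.13379836] [np.float64(28.9), np.float64(-244.0), np.float64(-124.6), 6.8] [np.float64(208.7), np.float64(-237.3), np.float64(-64.2), 6.8]
```

View pics/w21.png

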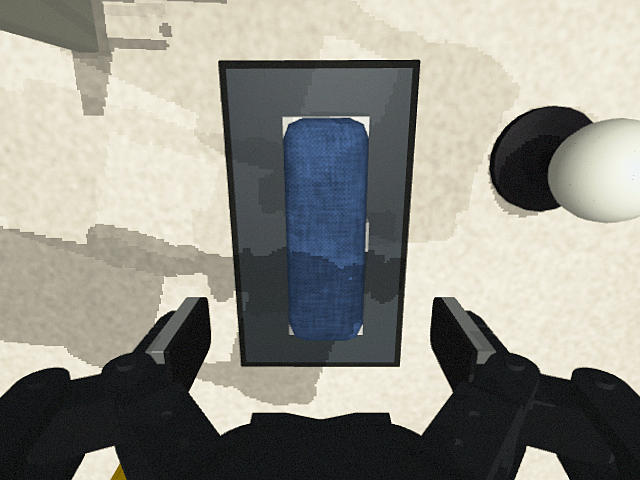

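Run:
```python
from h import *
s=bot.read_state();print(s['qpos'].round(3),s['tcp_pos'])
T=tcp()
print(go([.44,.02,.26],-88),go([.45,.022,.152],-88))
```

```text
[-0.295  0.479  1.602  0.     1.047 -0.33 ] [ 0.65144055 -0.1522386   0.14642418]
[np.float64(179.1), np.float64(-203.9), np.float64(-116.8), -90.0] [np.float64(181.2), np.float64(-195.1), np.float64(-8.7), -90.0]
```

Emit:
servo_tool(moves=[0,0,-35,8,5,-5,-75,16,20,-20,-110,24,45,-48,-117,32,70,-78,-117,40,95,-108,-117,48,120,-138,-117,56,145,-168,-117,64], claw=0)

```text
time_s: 51.3
tcp_pos: [0.4726, -0.011, 0.2535]
orientation: [3.05, 0.75, 0.003]
ft_force: [0.1, 0.4, 0.5]
gripper_width: 0.0002
```

Run:
```python
from h import *
print(tcp().round(3).tolist(),go([.445,.022,.26],-88),go([.45,.022,.152],-88))
```

```text
[[0.886, 0.464, 0.002, 0.473], [0.464, -0.886, -0.0, -0.011], [0.002, 0.001, -1.0, 0.254], [0.0, 0.0, 0.0, 1.0]] [np.float64(-9.1), np.float64(-42.1), np.float64(-6.6), 25.6] [np.float64(-4.9), np.float64(-39.9), np.float64(101.5), 25.6]
```

Emit:
servo_tool(moves=[-3,-12,0,8,-6,-26,0,16,-9,-38,0,24,-9,-42,10,26,-9,-42,45,26,-9,-42,75,26,-9,-42,95,26,-9,-42,100,26])

```text
time_s: 52.1
tcp_pos: [0.4442, 0.0211, 0.1509]
orientation: [-3.141, -0.055, 0.005]
ft_force: [-0.1, -0.1, 1.0]
gripper_width: 0.0001
```

```bash
cat > arc.py <<'E'
from h import *
import sys
H=np.array([.491,.196])
def P(th,r=.170,off=.018,z=.152):
    a=np.radians(85.2)-th;X=np.array([np.cos(a),np.sin(a)]);Y=np.array([np.sin(a),-np.cos(a)])
    return np.r_[H+r*Y-off*X,z],np.degrees(a)-90
def rows(ths,off=.018,T=None):
    T=tcp() if T is None else T
    print(T[:3,3].round(4),'phi',np.degrees(np.arctan2(T[1,1],T[0,1])).round(1))
    for t in ths:
        p,f=P(t,off=off);print([round(float(v),1) for v in go(p,f,T)])
E
python3 - <<'E'
from arc import *
rows([1.45,1.4,1.35,1.3,1.25])
cv2.imwrite('pics/w22.png',cams.capture('wrist'));s=cams.capture('side');crop(s,160,100,440,300,2.8,'pics/s22.png')
E
```

```text
[0.4442 0.0211 0.1509] phi -88.0
[35.2, -3.1, -1.2, -0.1]
[43.7, -2.4, -1.3, -3.0]
[52.3, -2.2, -1.3, -5.8]
[60.8, -2.3, -1.3, -8.7]
[69.4, -3.0, -1.4, -11.6]
```

View pics/w22.png

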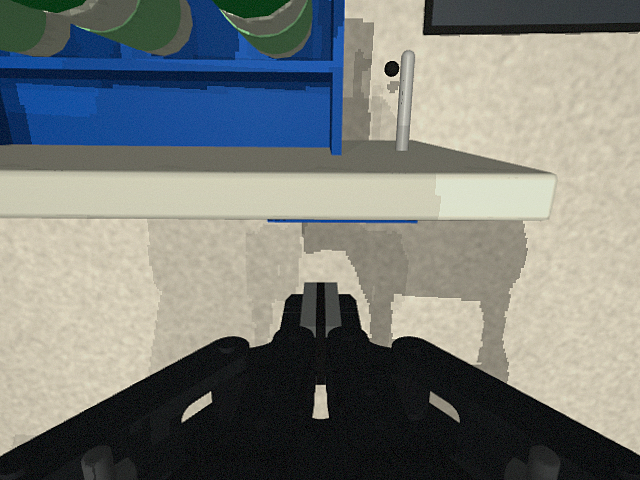

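View pics/s22.png

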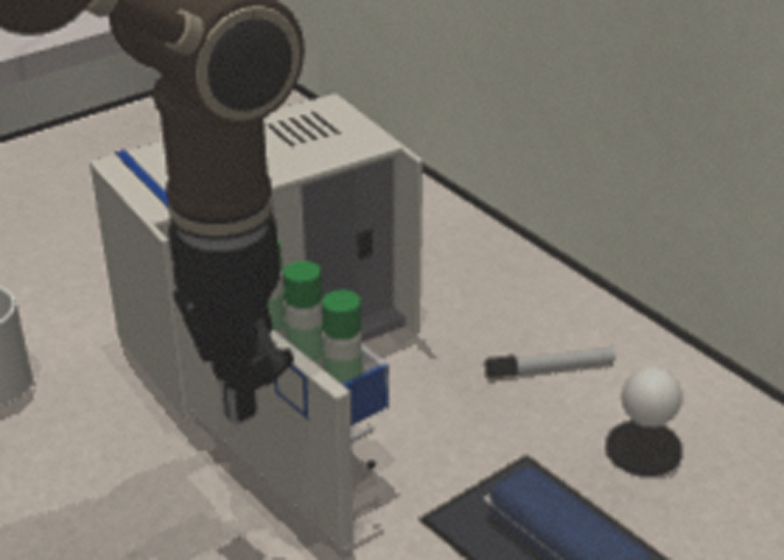

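Emit:
servo_tool(moves=[8,-1,0,0,17,-2,0,0,25,-3,0,0,30,-3,0,0,33,-3,0,0,35,-3,0,0,38,-3,0,-1,42,-3,0,-2.5])

```text
time_s: 53.0
tcp_pos: [0.4871, 0.0252, 0.1519]
orientation: [3.138, 0.127, -0.003]
ft_force: [-1.8, -1.4, 0.9]
gripper_width: -0.0002
```

Run:
```python
from arc import *
rows(1.40-.033*np.arange(1,9))
```

```text
[0.4871 0.0252 0.1519] phi -85.4
[6.4, 0.6, -0.2, -2.3]
[12.0, 0.9, -0.2, -4.1]
[17.6, 1.0, -0.2, -6.0]
[23.3, 0.9, -0.2, -7.9]
[28.9, 0.6, -0.2, -9.8]
[34.5, 0.2, -0.2, -11.7]
[40.1, -0.5, -0.2, -13.6]
[45.7, -1.3, -0.2, -15.5]
```

Emit:
servo_tool(moves=[6,0.5,0,-2,12,1,0,-4,17.5,1,0,-6,23,1,0,-8,29,0.5,0,-10,34.5,0,0,-11.7,40,-0.5,0,-13.6,46,-1.3,0,-15.5])

```text
time_s: 53.8
tcp_pos: [0.5332, 0.0303, 0.1518]
orientation: [-3.093, -0.549, 0.003]
ft_force: [-2.4, -0.5, 0.5]
gripper_width: -0.0001
```

Run:
```python
from arc import *
rows(1.136-.035*np.arange(1,9))
```

```text
[0.5332 0.0303 0.1518] phi -69.9
[5.3, 0.4, -0.2, -2.0]
[11.3, 0.7, -0.2, -4.0]
[17.3, 0.9, -0.2, -6.0]
[23.3, 0.8, -0.2, -8.0]
[29.2, 0.4, -0.2, -10.0]
[35.2, -0.1, -0.2, -12.0]
[41.1, -0.8, -0.2, -14.0]
[47.0, -1.7, -0.3, -16.0]
```

Emit:
servo_tool(moves=[6,0.4,0,-2,12,0.7,0,-4,18,0.9,0,-6,24,0.8,0,-8,30,0.4,0,-10,36,0,0,-12,41.5,-0.8,0,-14,47,-1.7,0,-16])

```text
time_s: 54.6
tcp_pos: [0.577, 0.0478, 0.1519]
orientation: [2.986, 0.975, -0.002]
ft_force: [-1.9, -2.2, 0.0]
gripper_width: 0.0002
```

Run:
```python
from arc import *
rows(.856-.035*np.arange(1,9))
```

```text
[0.577  0.0478 0.1519] phi -53.9
[6.0, 0.2, -0.1, -2.0]
[11.9, 0.5, -0.2, -4.0]
[17.9, 0.6, -0.2, -6.0]
[23.9, 0.5, -0.2, -8.0]
[29.9, 0.2, -0.2, -10.0]
[35.8, -0.3, -0.2, -12.0]
[41.8, -1.1, -0.2, -14.0]
[47.7, -2.0, -0.2, -16.1]
```

Emit:
servo_tool(moves=[6,0.2,0,-2,12,0.5,0,-4,18,0.6,0,-6,24,0.5,0,-8,30,0.2,0,-10,36,-0.3,0,-12,42,-1.1,0,-14,48,-2,0,-16])

```text
time_s: 55.4
tcp_pos: [0.6151, 0.0782, 0.1521]
orientation: [2.822, 1.381, -0.0]
ft_force: [-1.6, -4.0, -2.1]
gripper_width: 0.0
```

Run:
```python
from arc import *
rows(.576-.033*np.arange(1,9))
cv2.imwrite('pics/w23.png',cams.capture('wrist'))
```

```text
[0.6151 0.0782 0.1521] phi -37.8
[4.6, 0.2, 0.1, -1.9]
[10.2, 0.5, 0.1, -3.8]
[15.9, 0.7, 0.1, -5.7]
[21.5, 0.6, 0.1, -7.6]
[27.2, 0.3, 0.1, -9.5]
[32.8, -0.1, 0.1, -11.4]
[38.4, -0.7, 0.1, -13.3]
[44.0, -1.5, 0.1, -15.2]
```

View pics/w23.png

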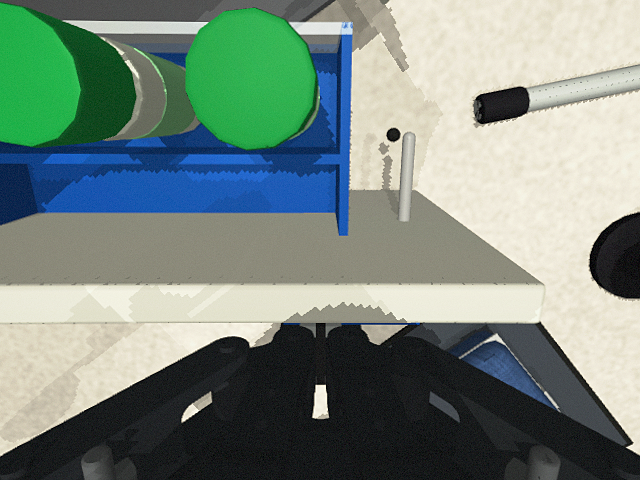

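Emit:
servo_tool(moves=[5,0.2,0,-2,10.5,0.5,0,-4,16,0.6,0,-5.7,22,0.6,0,-7.6,27,0.3,0,-9.5,33,0,0,-11.4,38.5,-0.7,0,-13.3,44,-1.5,0,-15.2])

```text
time_s: 56.25
tcp_pos: [0.6413, 0.1139, 0.1524]
orientation: [2.614, 1.742, 0.001]
ft_force: [1.1, -4.0, -1.8]
gripper_width: -0.0
```

Run:
```python
from arc import *
rows(.312-.03*np.arange(1,9))
```

```text
[0.6413 0.1139 0.1524] phi -22.6
[5.0, 0.1, 0.4, -1.7]
[10.1, 0.4, 0.4, -3.4]
[15.2, 0.6, 0.4, -5.1]
[20.3, 0.6, 0.4, -6.8]
[25.5, 0.4, 0.4, -8.6]
[30.6, 0.1, 0.4, -10.3]
[35.7, -0.3, 0.4, -12.0]
[40.8, -0.9, 0.4, -13.7]
```

Emit:
servo_tool(moves=[5,0.1,0,-1.7,10,0.4,0,-3.4,15,0.6,0,-5.1,20,0.6,0,-6.8,25,0.4,0,-8.6,29,0.1,0,-10,33,0,0,-11,36,-0.4,0,-12])

```text
time_s: 57.05
tcp_pos: [0.6545, 0.1474, 0.1526]
orientation: [-2.419, -2.004, -0.001]
ft_force: [1.4, -3.8, 1.1]
gripper_width: -0.0004
```

Run:
```python
from arc import *
rows([.08,.06,.04,.02,0,-.01,-.02,-.03])
cv2.imwrite('pics/w24.png',cams.capture('wrist'))
```

```text
[0.6545 0.1474 0.1526] phi -10.7
[3.3, 0.7, 0.6, -1.3]
[6.7, 0.9, 0.6, -2.5]
[10.1, 1.1, 0.6, -3.6]
[13.6, 1.2, 0.6, -4.8]
[17.0, 1.2, 0.6, -5.9]
[18.7, 1.2, 0.6, -6.5]
[20.4, 1.2, 0.6, -7.1]
[22.1, 1.2, 0.6, -7.6]
```

View pics/w24.png

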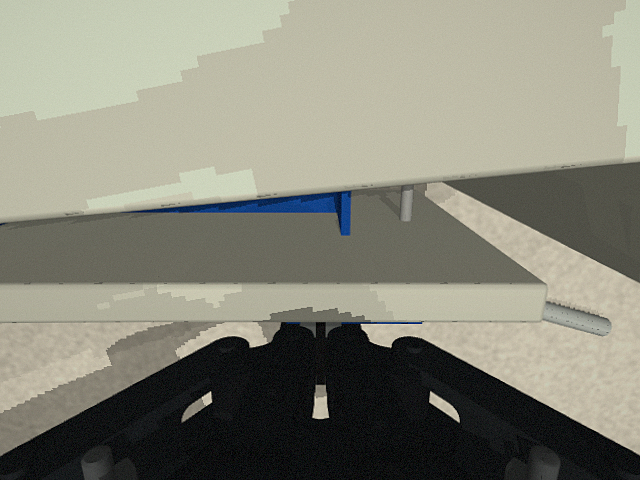

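Emit:
servo_tool(moves=[2.5,0.5,0,-1,5,0.8,0,-2,7,1,0,-3,9,1,0,-4,11,1,0,-4.5,12.5,1,0,-5,13.5,1,0,-5.5,14,1,0,-5.9])

```text
time_s: 57.9
tcp_pos: [0.6581, 0.1609, 0.1523]
orientation: [-2.313, -2.125, -0.001]
ft_force: [-0.5, -2.5, 2.0]
gripper_width: -0.0001
```

Run:
```python
from arc import *
s=bot.read_state();print(s['ft_force'],s['tcp_pos'])
rows([0,-.01,-.02,-.03])
cv2.imwrite('pics/w25.png',cams.capture('wrist'))
```

```text
[-0.50789569 -2.53370583  2.02356897] [0.65809157 0.16085314 0.15231728]
[0.6581 0.1609 0.1523] phi -4.9
[3.0, 0.6, 0.3, -0.1]
[4.7, 0.7, 0.3, -0.6]
[6.4, 0.9, 0.3, -1.2]
[8.1, 1.0, 0.3, -1.8]
```

View pics/w25.png

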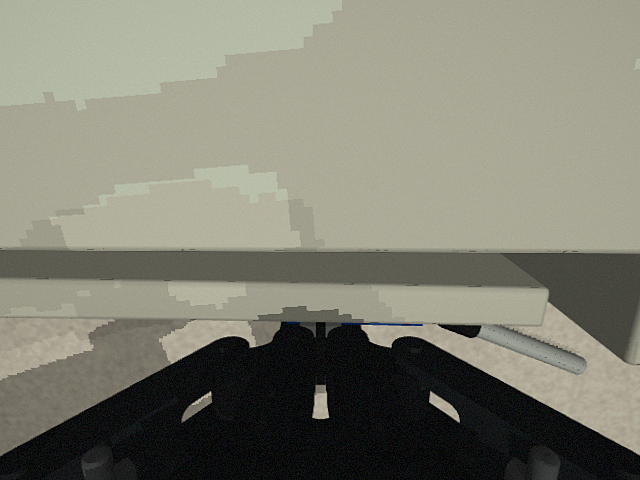

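Emit:
servo_tool(moves=[0.5,0,0,0,1,0,0,0,1.5,0,0,0,2,0,0,0,2.5,0,0,0,3,0,0,0,3,0,0,0,3,0,0,0])

```text
time_s: 58.75
tcp_pos: [0.6582, 0.1633, 0.1522]
orientation: [2.314, 2.124, -0.0]
ft_force: [0.3, -1.9, 1.8]
gripper_width: 0.0002
```

Emit:
servo_tool(moves=[0.3,0,0,0,0.6,0,0,0,0.9,0,0,0,1.2,0,0,0,1.5,0,0,0,1.5,0,0,0,1.5,0,0,0,1.5,0,0,0])

```text
time_s: 59.55
tcp_pos: [0.6584, 0.1644, 0.1522]
orientation: [2.314, 2.124, -0.001]
ft_force: [2.4, -4.2, 0.3]
gripper_width: -0.0003
```

Run:
```python
from arc import *
for i in range(3):
    cams.capture('wrist');s=bot.read_state();print(s['ft_force'],s['tcp_pos'])
cv2.imwrite('pics/w26.png',cams.capture('wrist'))
```

```text
[ 1.88827769 -4.71605487 -0.54428367] [0.65837171 0.16437358 0.15218767]
[ 2.61917587 -5.02904657  0.71702713] [0.65833796 0.16439195 0.15217994]
[ 1.29545152 -4.16515832 -0.13089893] [0.65837463 0.16435771 0.15221044]
```

View pics/w26.png

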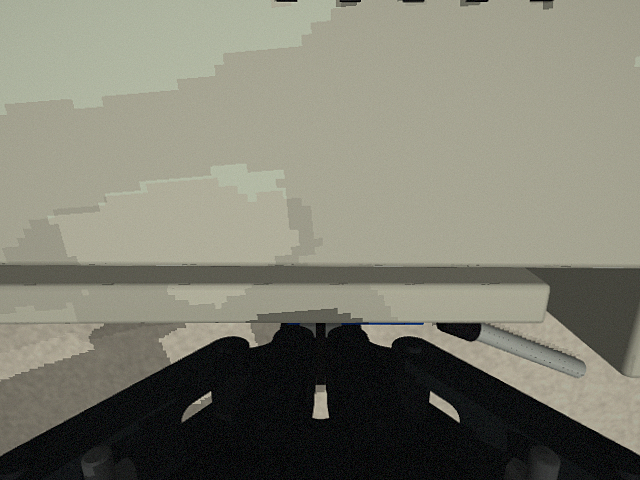

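Emit:
servo_tool(moves=[0.3,0,0,0,0.6,0,0,0,0.9,0,0,0,1.2,0,0,0,1.5,0,0,0,1.8,0,0,0,2,0,0,0,2,0,0,0])

```text
time_s: 60.55
tcp_pos: [0.6585, 0.1656, 0.1522]
orientation: [2.313, 2.124, -0.003]
ft_force: [1.5, -6.7, 1.3]
gripper_width: -0.0001
```

Run:
```python
from arc import *
for i in range(3):
    cams.capture('wrist');s=bot.read_state();print(s['ft_force'],s['tcp_pos'])
```

```text
[ 1.27993055 -6.56905427  1.57404961] [0.65849941 0.16560629 0.15221149]
[ 1.22908805 -5.64500758  0.82454141] [0.65848775 0.16559787 0.15219691]
[ 2.32532541 -7.64500074  1.42521565] [0.65847668 0.16563503 0.15218863]
```

Force 6–7 N: within the hold window. Back off slowly.

Emit:
servo_tool(moves=[-1,0,0,0,-2,0,0,0,-3.5,0,0,0,-5,0,0,0,-7,0,0,0,-10,0,0,0,-15,0,0,0,-20,0,0,0])

```text
time_s: 61.5
tcp_pos: [0.6565, 0.1469, 0.1522]
orientation: [-2.314, -2.124, 0.0]
ft_force: [-0.0, 0.3, 0.6]
gripper_width: -0.0
```

Emit:
servo_tool(moves=[-10,0,0,0,-25,0,0,0,-40,0,0,0,-45,0,0,0,-45,0,0,0,-45,0,0,0,-45,0,0,0,-45,0,0,0])

```text
time_s: 62.3
tcp_pos: [0.653, 0.1026, 0.1523]
orientation: [-2.314, -2.125, -0.0]
ft_force: [0.1, -0.1, -0.8]
gripper_width: -0.0001
```

Run:
```python
from arc import *
cv2.imwrite('pics/w27.png',cams.capture('wrist'));s=cams.capture('side');crop(s,160,100,440,310,2.8,'pics/s27.png')
print(bot.read_state()['ft_force'],tcp()[:3,3])
```

```text
[-0.59443612  0.21899965 -0.22689381] [0.65292088 0.10264593 0.15223669]
```

View pics/w27.png

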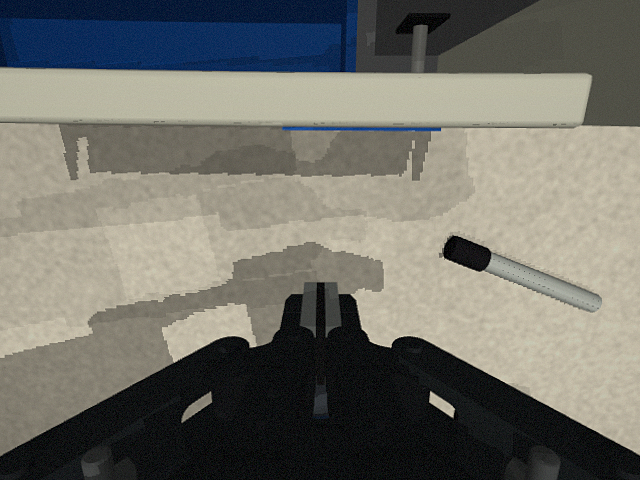

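View pics/s27.png

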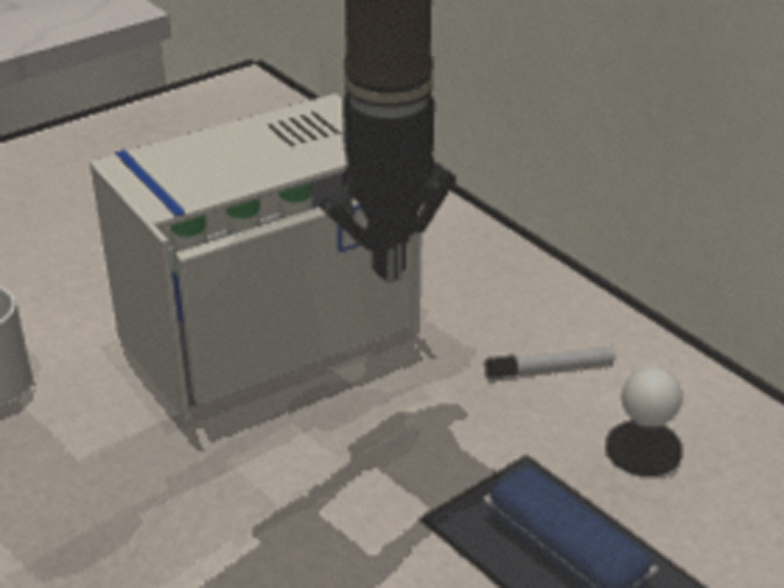

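Emit:
servo_tool(moves=[-10,0,-30,0,-30,0,-65,0,-60,0,-95,0,-90,0,-110,0,-110,0,-115,0,-120,0,-115,0,-120,0,-115,0,-120,0,-115,0])

```text
time_s: 63.2
tcp_pos: [0.6422, -0.0166, 0.2662]
orientation: [-2.313, -2.123, 0.001]
ft_force: [0.3, 0.3, -0.0]
gripper_width: -0.0006
```

Emit:
servo_tool(moves=[-30,-30,0,0,-70,-65,0,0,-100,-100,0,0,-120,-130,0,0,-130,-150,0,0,-130,-160,0,0,-130,-160,0,0,-130,-160,0,0])

```text
time_s: 64.0
tcp_pos: [0.4732, -0.1324, 0.2673]
orientation: [2.313, 2.126, 0.002]
ft_force: [0.6, -0.1, 1.0]
gripper_width: 0.0
```

Run:
```python
from arc import *
s=cams.capture('side');cv2.imwrite('pics/s28.png',s);t=cams.capture('top');crop(t,150,130,520,350,2.1,'pics/t28.png')
s0=cv2.imread('pics/side0.png');f=lambda i:cv2.resize(i[135:250,185:320],None,fx=2.9,fy=2.9)
cv2.imwrite('pics/cmp.png',np.hstack([f(s0),f(s)]))
print(bot.read_state()['time_s'])
```

```text
64.1
```

View pics/s28.png

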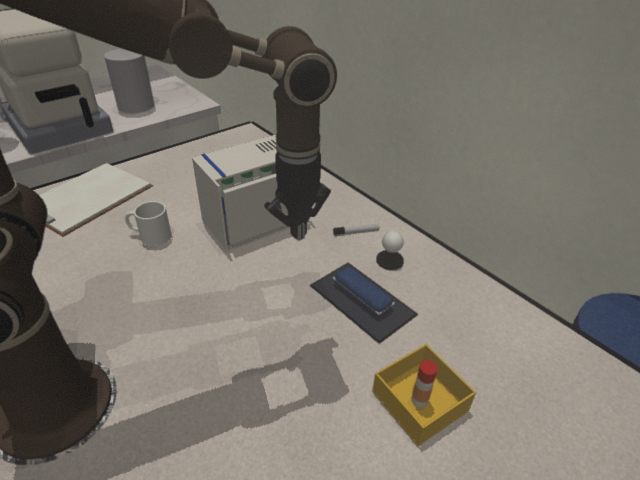

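View pics/t28.png

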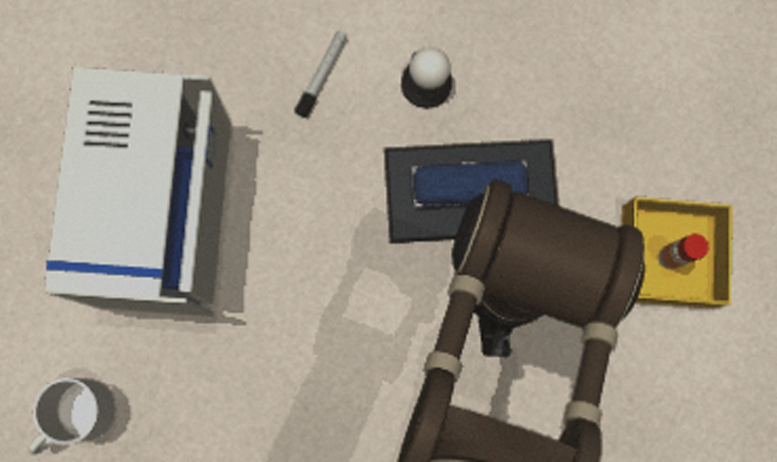

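View pics/cmp.png

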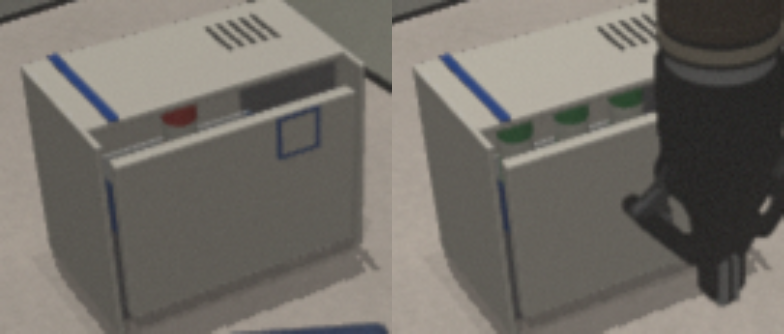

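```bash
python3 -c "
from plant import ticket
print(ticket.job_done())"
```

```text
the job is handed in; nothing more can be done
None
```

The whole job was carried out in the order asked and handed in at about 64 s, against the 210 s limit.

- **Case:** I laid it flat on the mat first. It was later found about 3 cm off centre but still fully on the mat, so I lifted it a few millimetres and put it back in the middle.
- **Door and bottles:** One press on the blue-bordered square opened the door. The red-capped bottle now stands in the yellow bin. Only three green-capped bottles were on the table, and all three stand in the rack.
- **Shutting the door:** I pushed it at about 0.3 to 0.45 rad/s, more slowly at the end, to 6–7 N. The catch has held since the fingers left.

**Last checks:** The final side and top pictures show the door in the same shut position as at the start, with three green caps visible above it. The case is on the mat, and the mug, eye model and penlight look unmoved. In the last side picture the arm hides the door's free end, but the top view shows it flush. No check failed or disagreed beyond the few millimetres of camera calibration error.

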